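Slide the seedling pot under the lamp bar to the warm place

TASK

Slide the terracotta pot along the warming plate, under the lamp bar, from the blue mark to the orange mark, and on until it has pushed that end's yellow probe paddle back a few millimetres (about 2 to 8 mm), no further. Keep the pot flat on the plate all the way: never lift or tip it, never ram a paddle near the end of its travel, do not knock the lamp bar, and leave the jar, the black pot and the meter where they stand. Let go of the pot and leave it upright on the orange mark.

Things in the scene. Friction and masses are not known exactly. Their poses are not given: they have to be found in the camera images.
- warming_plate: Low aluminium warming plate, 130 x 350 mm, fixed; the top face on which the pot slides is 14 mm above the table. Origin: centre of its underside. y: along the lane, x: across, z: up. Two steel guide rails, 14 mm high above the top face and 64 mm apart, edge the lane from y = -125 to 125 mm; the pot's foot has about 5 mm of play to each side; held hard against a rail or pressed down it can jam and tip.
- bar_mid (a point): Middle of the lane on the plate's top face, straight below the middle of the lamp bar (0, 0, 14 mm in the plate's frame).
- lamp_bar: Fixed white lamp tube, 14 mm thick, across the lane along the plate's x. Underside 70 mm, top 84 mm above the plate's top face (black end blocks to 86 mm), on posts at x = -54 and 54 mm. The pot fits under it, a gripper holding the pot does not: push the pot through from one side with tilted fingers, then take it from the other side. Origin and axes: as the plate's.
- clay_pot: Loose terracotta pot with dark soil look, 58 mm high, 0.2 to 0.45 kg. Origin: centre of its underside, z up. Round: rim 68 mm across from about 45 to 58 mm up, tapering to a foot 50 mm across (about 58 mm across at 30 mm up). Can be gripped across the rim. Slides easily on the smooth plate (friction about 0.2). Starts on the blue mark.
- warm_mark: Orange disc, 62 mm across, flat in the plate's top face: the place the pot must go to. Origin: its centre, on the top face. It lies in the lane 85 mm from bar_mid, at the plate's +y or -y end (differs from start to start).
- cool_mark: Blue disc, 62 mm across, flat in the top face, 85 mm from bar_mid at the other end: where the pot starts. Origin: its centre.
- probe_left (a joint): Probe at the plate's +y end: yellow paddle 40 mm wide, 10-24 mm above the top face, in a black holder 27 mm high. Value (m) 0 at the start, to 0.015 pushed outwards; about 3 N friction, no spring, stays where left. The holder is clamped elsewhere each time, given by no reading: the pot meets the paddle with its centre 90 to 112 mm from bar_mid, to be felt or seen.
- probe_right (a joint): The same probe at the plate's -y end; grows as the paddle is pushed outwards (towards -y). Start 0.
- red_jar: Bystander: glass jar with red lid, 52 mm across, 69 mm high, left of the plate. Origin: centre of underside.
- black_pot: Bystander: empty black pot, 68 mm across, 58 mm high, left of the plate. Origin: centre of underside.
- meter: Bystander: small white room climate meter, 42 x 62 x 58 mm, left of the plate. Origin: centre of underside.
Not all that is in view belongs to the job. What is shaped like the clay_pot but purple is not meant.

How it is judged:
By the outcome, as a careful person would: the job done as asked, in the order asked, and still so for the second after the job is handed in, with the robot touching nothing.
It also fails if it takes over 58 s, if anything falls off the work surface, if the arm or the gripper's body presses on something with over 40 N, if the wrist force passes 120 N, or if a joint passes its speed limit or range.

ROBOT

A 6-joint arm with a two-finger parallel gripper is mounted at the origin on the work surface; the furniture and walls round the work are solid. World frame = base frame: x ahead of the robot, y to its left, z up, the work surface at z = 0. Lengths are in m, angles in rad, forces in N, time in s.
With the tool pointing down it reaches from about 0.3 to 0.875 m from the base axis. Payload 6.4 kg.
Tool frame: the origin (TCP) lies at the very end of the fingers, on their centre line; the grasp point (between the pads) lies 19 mm behind it; z points along the fingers, y is the direction in which the jaws open and shut (so a half turn about z gives the same grasp; the last joint's range is limited). The gripper opens to 85 mm and grips with 20 to 120 N. Pads are 22 mm wide; open, the fingers measure 114 mm over their backs; the gripper's body (76 mm by 85 mm) begins 54 mm behind the grasp point. The pads swing forward as they close: fully open they stand 13 mm farther back than shut.
Start: joints at [-0.206, 0.181, 1.607, -0, 1.354, -0.206], TCP at [0.575, 0, 0.202] pointing down, gripper open.
Joint ranges: [-2.99, 2.99], [-0.89, 2.07], [0.3, 2.58], [-1.14, 4.28], [0, 2.63], [-3.12, 3.12]. Speed limits (rad/s): [2.57, 2.57, 3.01, 3.14, 3.14, 3.14].

INTERFACE

Orientations are given as a unit quaternion [w, x, y, z].
In Python, from bench import * gives the robot as it stands.
- The arm moves only by the tool arm_command, never from a script. Its argument "motion" is text: rows parted by semicolons, each of 7 numbers parted by spaces: the shift along the tool's x, y, z in units of 0.2 m (1.0 is 0.2 m), then the turn, a rotation vector about the tool's x, y, z in units of 60 degrees (1.0 is 60 degrees), then the opening, from 0 (shut) to 1 (fully open). In form: tx ty tz ax ay az grip; .... A call has 1 to 10 rows; each row shifts and turns the pose as measured when the row begins, along the tool's axes as they then stand; what a row does not reach is not made up. A row lasts 1/12 s, in which the tool goes at most 41.7 mm and 7.16 degrees, less where a joint would pass 70% of its speed; a pose out of reach is approached as far as the arm can. A call with a number of a shift or a turn outside -1 to 1 is refused whole. A call with a gripper value outside its range is refused whole. The fingers move at their own pace and stop on an object; the grip force is fixed at half the most. Time passes only in rows, so rows that do not move let the fingers close. It gives the time, the measured TCP pose, the force and the opening at its end, in the units of the state.
- get_obs(): the state, without advancing time (a new reading comes with each control period).
- camera(name): name is "scene" or "side" or "wrist"; returns a dict with "img" (420x560x3 uint8, red, green, blue), "intrinsics" (3x3 intrinsics, pixels), "pose" (4x4, takes a point from camera to world coordinates); the wrist camera has in their place "mount" (4x4, takes a point from camera to tool coordinates, whose origin is the TCP and whose axes are the flange's). Camera axes: x right, y down, z forward; pixel columns grow to the right and rows downward; lengths in m; the calibration is good to about 2 mm. A picture is of the moment at which its call begins: read the wrist's pose just before it. There is no depth.
- hand_in(): hands the job in, once; it reports no verdict.
Trained networks look in the newest picture that a camera, given by its name, has taken for a name from the list of things; names that differ only in an ending like _2 or _b are one class to them, and where a whole thing is asked for, a point or a joint stands for the part that bears it (a point fixed in the world has none). Each returns a list of dicts, best first, with "conf" (0 to 1); they miss things now and then, are a little off and sometimes report something else, mostly with a low value. They report only what shows in the picture. A call takes as long as a camera call. They do not tell look-alikes from the thing itself.
- search_frame(camera, target): "box" ([left, top, right, bottom] in pixels, round what is visible of it).
The state is a dict: "time_s": time; "q": joint angles; "dq": joint speeds; "joint_efforts": joint torques, N m; "eef_pos": TCP position; "eef_rot": TCP orientation; "wrist_force": force on the tool from outside, world axes, zero at the start; "torque": the same for the moment, N m; "opening": opening from 0.0 (shut) to 1.0 (fully open).
Only numpy, scipy, OpenCV 4.12 (cv2) and the standard library are available. Lean on these libraries where they do the work, as an engineer would, in place of code of your own. Each camera call takes 0.05 s, during which the arm holds its last target.

## Working session

There is one attempt and no reset: what is moved stays moved. The work goes in short steps, Python scripts to look and compute and a tool call to move; the robot and the scene stay as the last step left them, time stands still between calls to the robot, and variables do not carry over. Pictures are saved under pics/ and viewed, and the job is handed in when it is done.

Besides the shell and the picture viewer there is one more tool, called after ">>>" as a command line: name --argument value ..., lists and objects as JSON in quotes. arm_command: Moves the arm, as the interface text tells. Shifts and turns lie within -1 to 1; 1 stands for 0.2 m of shift or 60 degrees of turn. Its arguments: {"type":"object","properties":{"motion":{"type":"string"}},"required":["motion"]}

```bash
ls; mkdir -p pics
cat > h.py <<'E'
from bench import *
import numpy as np, cv2
from scipy.spatial.transform import Rotation as R
def shot(n,f):
    c=camera(n); cv2.imwrite('pics/'+f,c['img'][:,:,::-1]); return c
def proj(c,P,T=None):
    T=np.array(c['pose']) if T is None else T
    p=np.linalg.inv(T)@np.append(P,1); u=np.array(c['intrinsics'])@p[:3]; return u[:2]/u[2]
def ray(c,uv,z,T=None):
    T=np.array(c['pose']) if T is None else T
    d=T[:3,:3]@np.linalg.inv(np.array(c['intrinsics']))@np.array([uv[0],uv[1],1.]); o=T[:3,3]
    return o+d*(z-o[2])/d[2]
def tool():
    o=get_obs(); T=np.eye(4); q=o['eef_rot']; T[:3,:3]=R.from_quat([q[1],q[2],q[3],q[0]]).as_matrix(); T[:3,3]=o['eef_pos']; return T
E
python3 - <<'E'
from h import *
o=get_obs(); print({k:np.round(v,3) for k,v in o.items()})
for n in ['scene','side']:
    c=shot(n,n+'0.png'); print(n,np.round(c['pose'],3).tolist(),np.round(c['intrinsics'],1).tolist())
    for t in ['warming_plate','clay_pot','lamp_bar','warm_mark','cool_mark','probe_left','probe_right','red_jar','black_pot','meter']:
        print(t,[(np.round(d['box']).tolist(),round(d['conf'],2)) for d in search_frame(n,t)[:3]])
T=tool();c=shot('wrist','wrist0.png');print(np.round(c['mount'],3).tolist())
E
```

```text
pics
{'time_s': np.float64(0.0), 'q': array([-0.206,  0.182,  1.608, -0.   ,  1.354, -0.206]), 'dq': array([ 0.001,  0.   , -0.001, -0.   , -0.   , -0.001]), 'joint_efforts': array([ 0.0000e+00, -4.4487e+01, -3.5134e+01, -0.0000e+00,  9.0000e-03,
        0.0000e+00]), 'eef_pos': array([0.574, 0.   , 0.202]), 'eef_rot': array([-0.001,  0.707,  0.707, -0.   ]), 'wrist_force': array([ 0.563,  0.396, -0.661]), 'torque': array([ 0.048, -0.037,  0.006]), 'opening': np.float64(0.997)}
scene [[0.738, -0.339, 0.584, -0.084], [-0.675, -0.399, 0.621, -0.533], [0.023, -0.852, -0.523, 0.493], [0.0, 0.0, 0.0, 1.0]] [[398.7, 0.0, 280.7], [0.0, 398.7, 214.5], [0.0, 0.0, 1.0]]
warming_plate [([262.0, 202.0, 433.0, 311.0], 0.83), ([384.0, 265.0, 401.0, 278.0], 0.4)]
clay_pot [([294.0, 197.0, 326.0, 233.0], 0.85), ([213.0, 196.0, 245.0, 235.0], 0.68)]
lamp_bar [([317.0, 200.0, 367.0, 258.0], 0.78)]
warm_mark [([354.0, 257.0, 391.0, 279.0], 0.58)]
cool_mark [([280.0, 205.0, 297.0, 219.0], 0.69), ([312.0, 229.0, 318.0, 236.0], 0.62)]
probe_left [([280.0, 204.0, 295.0, 221.0], 0.58), ([221.0, 171.0, 249.0
[... 257 characters left out ...]
.61, 0.677, -0.74], [0.011, -0.746, -0.666, 0.782], [0.0, 0.0, 0.0, 1.0]] [[409.9, 0.0, 284.5], [0.0, 409.9, 211.7], [0.0, 0.0, 1.0]]
warming_plate []
clay_pot [([237.0, 192.0, 262.0, 222.0], 0.65), ([301.0, 206.0, 320.0, 231.0], 0.6)]
lamp_bar [([298.0, 220.0, 351.0, 260.0], 0.9)]
warm_mark [([327.0, 266.0, 354.0, 283.0], 0.68)]
cool_mark []
probe_left []
probe_right [([342.0, 282.0, 358.0, 291.0], 0.4)]
red_jar [([214.0, 174.0, 232.0, 201.0], 0.75)]
black_pot [([253.0, 162.0, 280.0, 190.0], 0.66), ([302.0, 220.0, 352.0, 262.0], 0.57)]
meter [([233.0, 148.0, 255.0, 171.0], 0.73)]
[[-0.0, -0.96, -0.279, 0.072], [1.0, -0.0, 0.001, -0.001], [-0.001, -0.279, 0.96, -0.171], [0.0, 0.0, 0.0, 1.0]]
```

Run:
```python
import cv2,numpy as np
a=cv2.imread('pics/scene0.png')[130:330,150:450];b=cv2.imread('pics/side0.png')[120:310,180:400]
cv2.imwrite('pics/s0c.png',cv2.resize(a,None,fx=2.66,fy=2.66,interpolation=cv2.INTER_CUBIC))
cv2.imwrite('pics/d0c.png',cv2.resize(b,None,fx=3,fy=3,interpolation=cv2.INTER_CUBIC))
```

```text
(no output)
```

View pics/s0c.png

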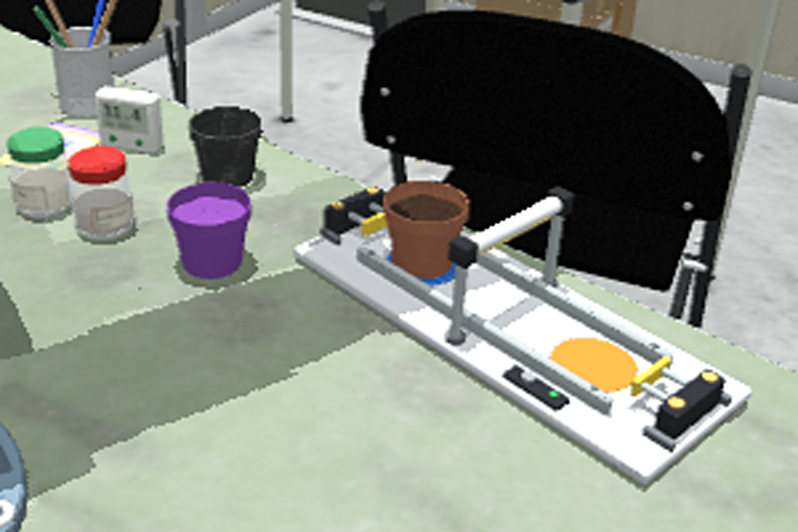

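View pics/d0c.png

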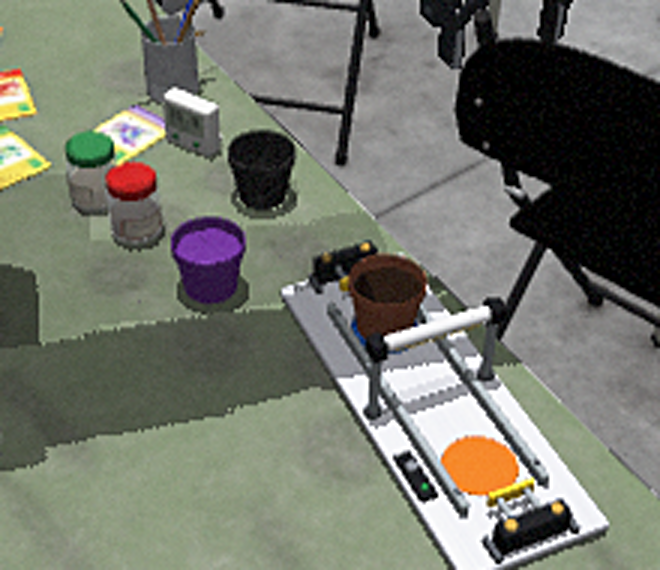

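View pics/wrist0.png

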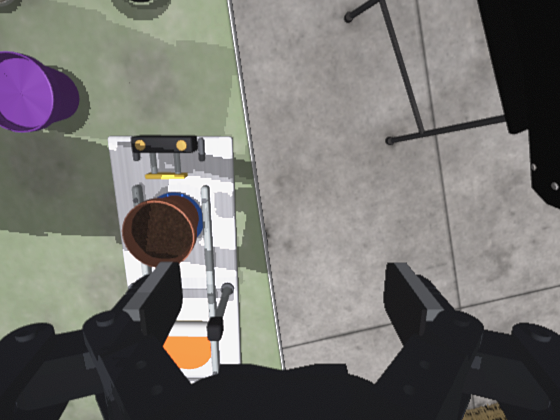

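Run:
```python
from h import *
print(get_obs()['time_s'])
```

```text
1.15
```

```bash
python3 - <<'E'
from h import *
C={n:camera(n) for n in ['scene','side','wrist']}
T=tool(); W=T@np.array(C['wrist']['mount'])
P={'scene':np.array(C['scene']['pose']),'side':np.array(C['side']['pose']),'wrist':W}
for n in C:
    hsv=cv2.cvtColor(C[n]['img'],cv2.COLOR_RGB2HSV)
    m=cv2.inRange(hsv,(8,140,150),(19,255,255)); k,l,s,ce=cv2.connectedComponentsWithStats(m)
    for i in np.argsort(-s[1:,4])[:2]+1: print(n,'orange',s[i],ce[i],ray(C[n],ce[i],.014,P[n]))
    m=cv2.inRange(hsv,(22,150,120),(32,255,255)); k,l,s,ce=cv2.connectedComponentsWithStats(m)
    for i in np.argsort(-s[1:,4])[:3]+1: print(n,'yellow',s[i],ce[i],ray(C[n],ce[i],.031,P[n]))
    if n=='wrist':
        for uv in [(108,138),(232,137),(122,377-130)]: print('corner',ray(C[n],uv,.014,W))
for n,uv in [('scene',(150+645/2.66,130+476/2.66)),('scene',(150+750/2.66,130+387/2.66)),('scene',(150+295/2.66,130+249/2.66)),('side',(180+283/3,120+288/3)),('side',(180+607/3,120+522/3))]: print(n,uv,ray(C[n],uv,.014,P[n]))
E
python3 - <<'E'
import cv2
a=cv2.imread('pics/wrist0.png')[120:385,90:290]
cv2.imwrite('pics/w0c.png',cv2.resize(a,None,fx=2.2,fy=2.2,interpolation=cv2.INTER_CUBIC))
E
```

```text
scene orange [385 270   4   6   8] [386.875 272.5  ] [ 0.46300739 -0.24634939  0.014     ]
scene orange [111 173   3   1   3] [112. 173.] [0.24775631 0.49035016 0.014     ]
scene yellow [286 210  10   8  48] [290.39583333 213.54166667] [0.45163923 0.0049326  0.031     ]
scene yellow [388 265  14  14  48] [393.5625     271.70833333] [ 0.45476452 -0.26322586  0.031     ]
scene yellow [374  62   6  11  36] [376.05555556  67.5       ] [1.92857957 0.84564078 0.031     ]
side orange [   0   74   68   42 1458] [30.29012346 94.19890261] [-0.2271735   1.11174175  0.014     ]
side orange [327 266  26  19 374] [339.67647059 274.77272727] [ 0.45507178 -0.2202419   0.014     ]
side yellow [158 131  22  13  70] [168.68571429 140.1       ] [0.20877647 0.51389432 0.031     ]
side yellow [170 155  17   7  65] [178.27692308 157.69230769] [0.21378644 0.39696949 0.031     ]
side yellow [174 174  16   9  59] [181.72881356 178.61016949] [0.19718879 0.28331662 0.031     ]
wrist orange [ 163  336   48   33 1229] [188.13506916 350.68836452] [ 0.45601675 -0.22082891  0.014     ]
wrist orange [143 142   1   1   1] [143. 142.] [0.42899253 0.03676786 0.014     ]
wrist yellow [146 174  39   4 112] [163.74107143 175.41964286] [0.45311265 0.00483575 0.031     ]
corner [0.39320922 0.0408665  0.014     ]
corner [0.52170621 0.04186746 0.014     ]
corner [ 0.39173166 -0.08098304  0.014     ]
scene (392.4812030075188, 308.9473684210526) [ 0.39021389 -0.30794441  0.014     ]
scene (431.9548872180451, 275.4887218045113) [ 0.5199114  -0.30699324  0.014     ]
scene (260.90225563909775, 223.60902255639098) [0.39197293 0.03603256 0.014     ]
side (274.3333333333333, 216.0) [0.39393158 0.03536469 0.014     ]
side (382.33333333333337, 294.0) [ 0.51663201 -0.30939458  0.014     ]
```

View pics/w0c.png

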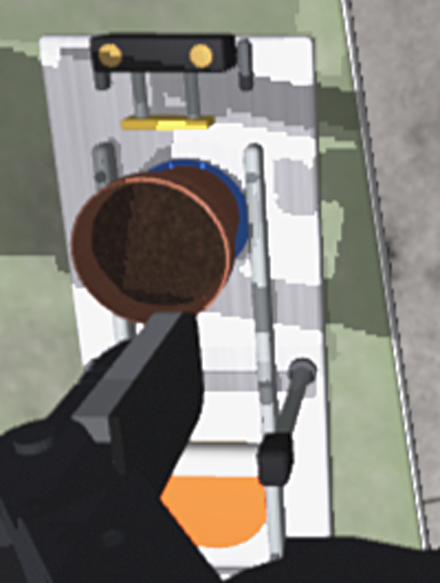

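Run:
```python
from h import *
c=camera('scene');d=camera('side')
for n,s,t in [('black',(234,198),(267,189)),('purple',(229,233),(249,221)),('redjar',(189,217),(224,200)),('meter',(198,186),(244,170)),('clay',(308,233),(310,230))]:
    print(n,ray(c,s,0.0 if n!='clay' else .014).round(3),ray(d,t,0. if n!='clay' else .014).round(3))
# pot rim top centre, z=.072
print(ray(c,(150+426/2.66,130+200/2.66),.072),ray(d,(180+388/3,120+285/3),.072))
W=tool()@np.array(camera('wrist')['mount']); w=camera('wrist')
print('wrist pot rim',ray(w,(90+151/2.2,120+247/2.2),.072,W), 'bar blk', ray(w,(90+275/2.2,120+455/2.2),.1,W))
print('padL front top', ray(w,(90+168/2.2,120+129/2.2),.038,W))
# right paddle front top edge scene, side
for uv in [(632,392),(668,360)]: print('padR front scene top?',ray(c,(150+uv[0]/2.66,130+uv[1]/2.66),.038))
for uv in [(488,494),(530,483)]: print('padR side',ray(d,(180+uv[0]/3,120+uv[1]/3),.038))
for n,cc,b in [('s',c,(370,250,420,300)),('d',d,(320,260,380,310))]:
    im=cc['img'][b[1]:b[3],b[0]:b[2],::-1]; cv2.imwrite(f'pics/pad_{n}.png',cv2.resize(im,None,fx=12,fy=12,interpolation=cv2.INTER_NEAREST))
```

```text
black [0.431 0.188 0.   ] [0.428 0.171 0.   ]
purple [0.328 0.069 0.   ] [ 0.327  0.059 -0.   ]
redjar [0.297 0.182 0.   ] [0.291 0.173 0.   ]
meter [0.397 0.301 0.   ] [0.397 0.291 0.   ]
clay [ 0.445 -0.058  0.014] [ 0.46  -0.054  0.014]
[ 0.459296   -0.04525999  0.072     ] [ 0.45335932 -0.05582257  0.072     ]
wrist pot rim [ 0.45749225 -0.04136512  0.072     ] bar blk [ 0.51118436 -0.12447248  0.1       ]
padL front top [0.45788652 0.00296557 0.038     ]
padR front scene top? [ 0.42539091 -0.26927406  0.038     ]
padR front scene top? [ 0.47268309 -0.26602241  0.038     ]
padR side [ 0.43459117 -0.26435725  0.038     ]
padR side [ 0.46945144 -0.26821224  0.038     ]
```

View pics/pad_s.png

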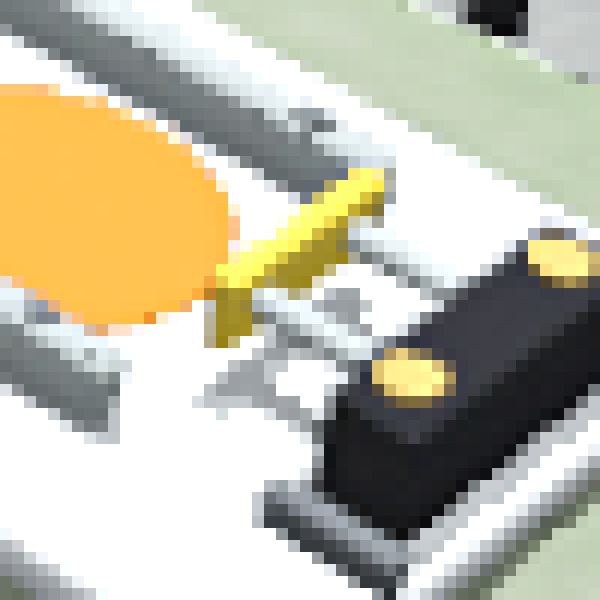

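View pics/pad_d.png

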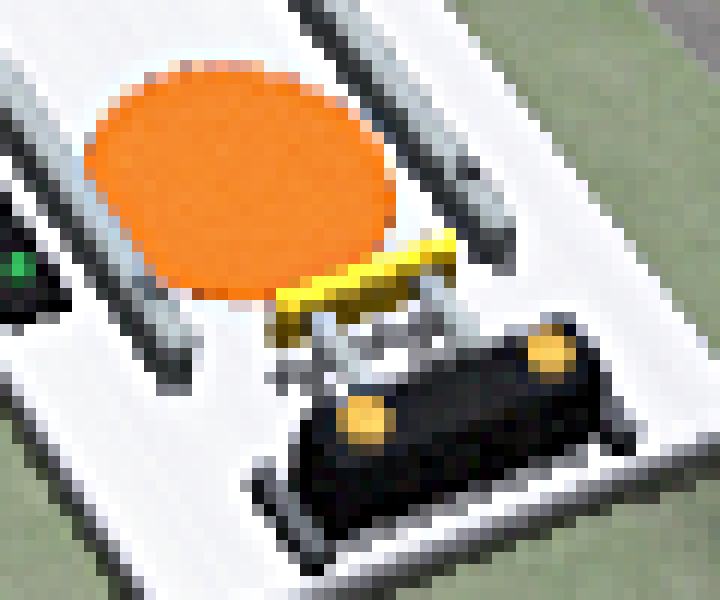

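>>> arm_command --motion "0 -0.06 0 0 -0.1 0 0.3;0 -0.06 0 0 -0.1 0 0.3;0 -0.06 0 0 -0.1 0 0.3;0 -0.06 0 0 -0.1 0 0.3;0 -0.06 0 0 -0.1 0 0.3;0 -0.06 0 0 -0.1 0 0.3;0 -0.06 0 0 -0.1 0 0.3;0 -0.06 0 0 -0.1 0 0.3;0 -0.06 0 0 0 0 0.3;0 -0.06 0 0 0 0 0.3"

```text
time_s: 2.33
eef_pos: [0.4567, -0.0023, 0.2061]
eef_rot: [0.307, 0.643, 0.637, -0.295]
wrist_force: [0.4, -0.7, 0.8]
opening: 0.297
```

```bash
cat >> h.py <<'E'
def plan(tgt,quat=None):
    T=tool(); d=T[:3,:3].T@(np.array(tgt)-T[:3,3])/0.2
    z=T[:3,2]; print('pos',T[:3,3].round(4),'z',z.round(3),'y',T[:3,1].round(3),'tilt',np.degrees(np.arctan2(-z[1],-z[2])).round(1),'d',d.round(3))
    if quat is not None: print('rot',(R.from_matrix(T[:3,:3].T@quat).as_rotvec()/np.radians(60)).round(3))
def tiltR(a,flip=1):
    a=np.radians(a); z=np.array([0,-np.sin(a),-np.cos(a)]); y=np.array([flip,0,0.]); x=np.cross(y,z); return np.stack([x,y,z],1)
E
python3 - <<'E'
from h import *
plan((.4555,0,.062),tiltR(48))
E
```

```text
pos [ 0.4567 -0.0023  0.2061] z [ 0.012 -0.77  -0.638] y [ 1.    -0.001  0.019] tilt 50.4 d [ 0.562 -0.02   0.451]
rot [ 0.011  0.04  -0.014]
```

>>> arm_command --motion "0.07 0 0.053 0.003 0.01 -0.004 0.3;0.07 0 0.053 0.003 0.01 -0.004 0.3;0.07 0 0.053 0.003 0.01 -0.004 0.3;0.07 0 0.053 0.003 0.01 -0.004 0.3;0.07 0 0.053 0 0 0 0.3;0.07 0 0.053 0 0 0 0.3;0.07 0 0.053 0 0 0 0.3"

```text
time_s: 2.92
eef_pos: [0.4585, 0.0093, 0.0785]
eef_rot: [0.287, 0.647, 0.647, -0.284]
wrist_force: [0.8, 0.2, 0.4]
opening: 0.304
```

Run:
```python
from h import *
plan((.4555,-.01,.058),tiltR(48))
c=shot('scene','s1.png');d=shot('side','d1.png')
a=c['img'][130:300,180:450,::-1];cv2.imwrite('pics/s1c.png',cv2.resize(a,None,fx=2.9,fy=2.9,interpolation=cv2.INTER_CUBIC))
b=d['img'][120:310,200:420,::-1];cv2.imwrite('pics/d1c.png',cv2.resize(b,None,fx=3,fy=3,interpolation=cv2.INTER_CUBIC))
```

```text
pos [0.4585 0.0093 0.0785] z [ 0.004 -0.738 -0.674] y [1.    0.003 0.003] tilt 47.6 d [ 0.011 -0.016  0.14 ]
rot [ 0.004 -0.007 -0.   ]
```

View pics/s1c.png

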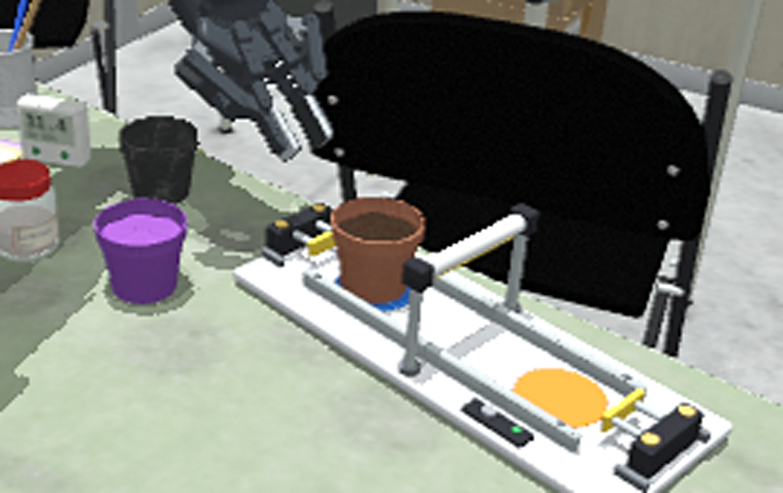

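View pics/d1c.png

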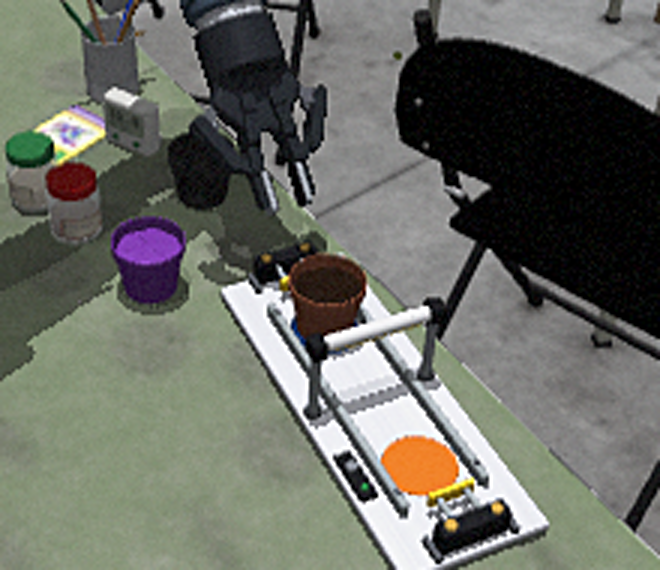

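Run:
```python
from h import *
T=tool();print(get_obs()['time_s'],T[:3,3],get_obs()['opening'])
c=camera('scene');d=camera('side')
for n,cc,o,s in [('s',c,(180,130),2.9),('d',d,(200,120),3)]:
    for back in [0,.013,.03]:
        for y in [-.012,.012]:
            p=T[:3,3]-T[:3,2]*back+T[:3,1]*y; u=proj(cc,p); print(n,back,y,u.round(1),((u-o)*s).round(0))
    for P in [(.4555,-.0505,.072),(.4555,-.1355,.098),(.4555,-.2205,.014)]: print(P,((proj(cc,np.array(P))-o)*s).round())
```

```text
3.0167 [0.45640948 0.0087325  0.07690729] 0.3021239349820681
s 0 -0.012 [287.5 195.9] [312. 191.]
s 0 0.012 [295.5 192.5] [335. 181.]
s 0.013 -0.012 [284.6 190.7] [303. 176.]
s 0.013 0.012 [292.6 187.4] [326. 166.]
s 0.03 -0.012 [280.8 183.9] [292. 156.]
s 0.03 0.012 [288.8 180.7] [316. 147.]
(0.4555, -0.0505, 0.072) [379. 223.]
(0.4555, -0.1355, 0.098) [474. 238.]
(0.4555, -0.2205, 0.014) [560. 399.]
d 0 -0.012 [295.5 199.7] [287. 239.]
d 0 0.012 [303.5 197.4] [311. 232.]
d 0.013 -0.012 [294.1 195. ] [282. 225.]
d 0.013 0.012 [302.1 192.8] [306. 218.]
d 0.03 -0.012 [292.2 189. ] [276. 207.]
d 0.03 0.012 [300.2 186.8] [301. 200.]
(0.4555, -0.0505, 0.072) [327. 281.]
(0.4555, -0.1355, 0.098) [377. 321.]
(0.4555, -0.2205, 0.014) [420. 464.]
```

Run:
```python
from h import *
T=tool()
out=[]
for n in ['scene','side']:
    c=camera(n); u=proj(c,T[:3,3]); im=c['img'][:,:,::-1].copy(); x,y=u.astype(int)
    x0,y0=x-45,y-55; im=cv2.resize(im[y0:y0+90,x0:x0+90],None,fx=4.4,fy=4.4,interpolation=cv2.INTER_CUBIC)
    for b in [0,.01,.02,.03,.04,.06]:
        v=(proj(c,T[:3,3]-b*T[:3,2])-(x0,y0)+.5)*4.4; cv2.circle(im,tuple(int(k) for k in v),3,(0,0,255),-1)
    out.append(im)
cv2.imwrite('pics/tip.png',np.hstack(out))
```

```text
(no output)
```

View pics/tip.png

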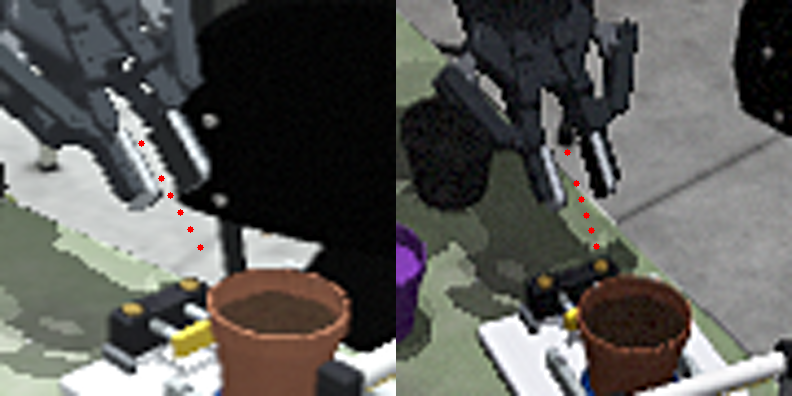

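Run:
```python
from h import *
c=camera('wrist'); im=c['img'][:,:,::-1].copy(); M=np.array(c['mount'])
for b in [0,.01,.02,.03,.04]:
  for y in [-.0128,.0128]:
    v=proj(c,np.array([0,y,-b]),M); print(b,y,v.round()); cv2.circle(im,tuple(int(k) for k in v),2,(0,0,255),-1)
cv2.imwrite('pics/w1.png',im)
```

```text
0 -0.0128 [261. 244.]
0 0.0128 [308. 244.]
0.01 -0.0128 [260. 252.]
0.01 0.0128 [310. 252.]
0.02 -0.0128 [259. 260.]
0.02 0.0128 [311. 260.]
0.03 -0.0128 [257. 269.]
0.03 0.0128 [313. 269.]
0.04 -0.0128 [256. 280.]
0.04 0.0128 [315. 280.]
```

View pics/w1.png

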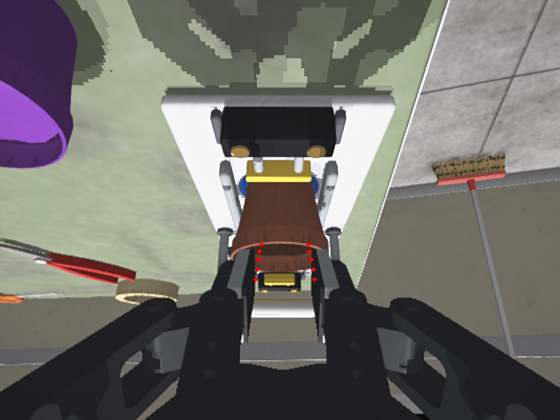

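>>> arm_command --motion "0 0 0 0 0 0 0;0 0 0 0 0 0 0;0 0 0 0 0 0 0;0 0 0 0 0 0 0;0 0 0 0 0 0 0;0 0 0 0 0 0 0"

```text
time_s: 3.77
eef_pos: [0.4614, 0.01, 0.0845]
eef_rot: [0.289, 0.648, 0.647, -0.281]
wrist_force: [-0.0, 0.4, -0.6]
opening: -0.001
```

```bash
cat >> h.py <<'E'
def tipview(f,names=('scene','side'),bs=(0,.01,.02,.03,.04,.06),off=(45,55),size=90):
    T=tool(); out=[]
    for n in names:
        c=camera(n); u=proj(c,T[:3,3]); im=c['img'][:,:,::-1].copy(); x,y=u.astype(int)
        x0,y0=max(0,x-off[0]),max(0,y-off[1]); k=396/size; im=cv2.resize(im[y0:y0+size,x0:x0+size],(396,396),interpolation=cv2.INTER_CUBIC)
        for b in bs:
            v=(proj(c,T[:3,3]-b*T[:3,2])-(x0,y0)+.5)*k; cv2.circle(im,tuple(int(q) for q in v),2,(0,0,255),-1)
        out.append(im)
    cv2.imwrite('pics/'+f,np.hstack(out))
E
python3 - <<'E'
from h import *
print(get_obs()['opening']);tipview('tip2.png')
E
```

```text
-0.000812053832220736
```

View pics/tip2.png

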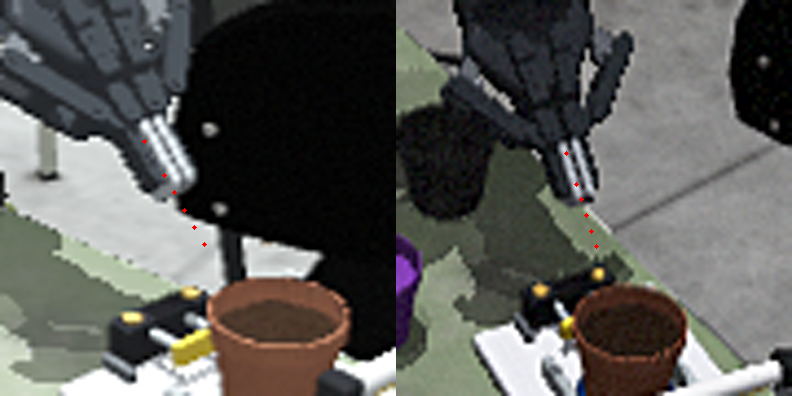

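Run:
```python
from h import *
for i in range(4):
    print(tool()[:3,3].round(4)); c=camera('wrist')
im=c['img'][:,:,::-1].copy(); M=np.array(c['mount'])
for b in [0,.01,.02,.03,.04]:
  for x in [-.011,.011]:
    v=proj(c,np.array([x,0,-b]),M); print(b,x,v.round())
    if x>0: cv2.circle(im,tuple(int(k) for k in v),2,(0,0,255),-1)
cv2.imwrite('pics/w2.png',cv2.resize(im[170:400,150:420],None,fx=2.6,fy=2.6,interpolation=cv2.INTER_CUBIC))
print(M.round(4), get_obs()['q'].round(4))
```

```text
[0.4614 0.01   0.0844]
[0.4613 0.01   0.0843]
[0.4613 0.01   0.0843]
[0.4613 0.01   0.0843]
0 -0.011 [285. 263.]
0 0.011 [285. 225.]
0.01 -0.011 [285. 271.]
0.01 0.011 [285. 231.]
0.02 -0.011 [285. 280.]
0.02 0.011 [285. 239.]
0.03 -0.011 [285. 291.]
0.03 0.011 [285. 247.]
0.04 -0.011 [285. 302.]
0.04 0.011 [285. 256.]
[[-7.000e-04 -9.603e-01 -2.788e-01  7.160e-02]
 [ 1.000e+00 -8.000e-04  3.000e-04 -1.100e-03]
 [-5.000e-04 -2.788e-01  9.603e-01 -1.724e-01]
 [ 0.000e+00  0.000e+00  0.000e+00  1.000e+00]] [ 0.3026  0.4141  1.8526 -0.8249  1.2956  0.7159]
```

View pics/w2.png

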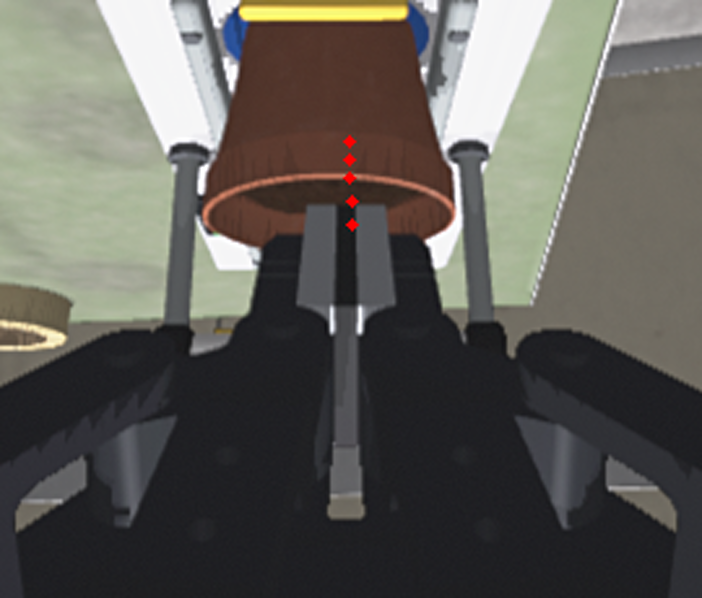

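```bash
cat >> h.py <<'E'
def planE(tgt,tilt=48,b=.028):
    T=tool(); z=T[:3,2]; E=T[:3,3]-b*z; d=T[:3,:3].T@(np.array(tgt)-E)/0.2
    o=get_obs(); print('t',round(float(o['time_s']),2),'E',E.round(4),'Erel y',round(E[1]+.1355,4),'zplate',round(E[2]-.014,4),'tilt',np.degrees(np.arctan2(-z[1],-z[2])).round(1),'d',d.round(3),'rot',(R.from_matrix(T[:3,:3].T@tiltR(tilt)).as_rotvec()/np.radians(60)).round(3),'F',o['wrist_force'].round(1),'op',round(float(o['opening']),2))
E
python3 - <<'E'
from h import *
planE((.4555,.003,.058))
E
```

```text
t 4.07 E [0.461  0.0306 0.1031] Erel y 0.1661 zplate 0.0891 tilt 47.5 d [ 0.073 -0.03   0.254] rot [ 0.01  -0.008 -0.006] F [ 0.3 -0.9 -0.3] op 0.0
```

>>> arm_command --motion "0.015 -0.006 0.05 0.002 -0.002 -0.001 0.25;0.015 -0.006 0.05 0.002 -0.002 -0.001 0.25;0.015 -0.006 0.05 0.002 -0.002 -0.001 0.25;0.015 -0.006 0.05 0.002 -0.002 -0.001 0.25;0.015 -0.006 0.05 0.002 -0.002 -0.001 0.25"

```text
time_s: 4.48
eef_pos: [0.4562, -0.0185, 0.0364]
eef_rot: [0.289, 0.646, 0.645, -0.287]
wrist_force: [-0.1, -0.4, -0.9]
opening: 0.247
```

Run:
```python
from h import *
planE((.4555,-.04,.054))
tipview('tip3.png',bs=(0,.01,.02,.028,.04))
```

```text
t 4.48 E [0.4562 0.0023 0.0551] Erel y 0.1378 zplate 0.0411 tilt 48.1 d [-0.137 -0.003  0.161] rot [ 0.001  0.002 -0.001] F [-0.1 -0.4 -0.9] op 0.25
```

View pics/tip3.png

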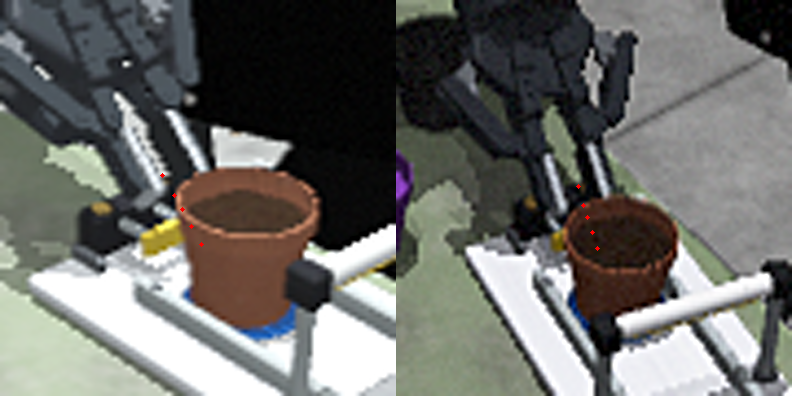

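>>> arm_command --motion "-0.017 0 0.0186 0 0 0 0.25;-0.017 0 0.0186 0 0 0 0.25;-0.017 0 0.0186 0 0 0 0.25;-0.017 0 0.0186 0 0 0 0.25;-0.017 0 0.0186 0 0 0 0.25;-0.017 0 0.0186 0 0 0 0.25;-0.017 0 0.0186 0 0 0 0.25;-0.017 0 0.0186 0 0 0 0.25"

```text
time_s: 5.25
eef_pos: [0.456, -0.0626, 0.0366]
eef_rot: [0.288, 0.646, 0.646, -0.288]
wrist_force: [0.5, 0.8, -0.1]
opening: 0.25
```

Run:
```python
from h import *
planE((.4555,-.026,.040))
tipview('tip4.png',bs=(0,.01,.02,.028,.04))
```

```text
t 5.25 E [ 0.4559 -0.0417  0.0553] Erel y 0.0938 zplate 0.0413 tilt 48.1 d [ 0.11  -0.002 -0.007] rot [ 0.001  0.001 -0.001] F [ 0.5  0.8 -0.1] op 0.25
```

View pics/tip4.png

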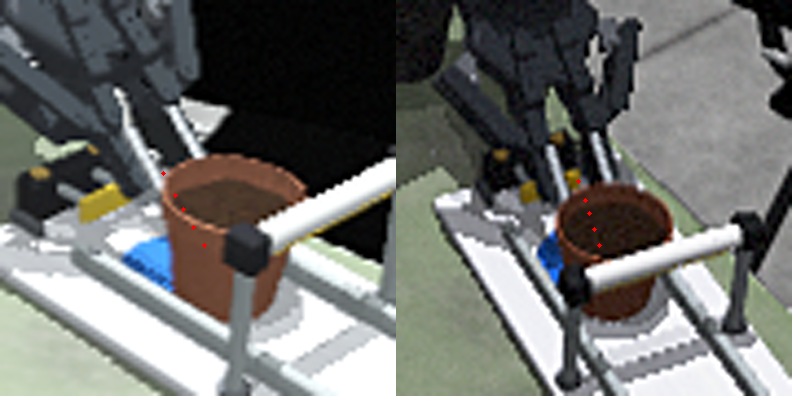

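>>> arm_command --motion "0.024 0 -0.026 0 0 0 0.25;0.024 0 -0.026 0 0 0 0.25;0.018 0 0.017 0 0 0 0.25;0.018 0 0.017 0 0 0 0.25;0.018 0 0.017 0 0 0 0.25;0 0 0 0 0 0 0.25"

```text
time_s: 5.85
eef_pos: [0.4562, -0.0469, 0.0204]
eef_rot: [0.289, 0.646, 0.645, -0.288]
wrist_force: [0.1, 0.1, 0.5]
opening: 0.251
```

Run:
```python
from h import *
planE((.4555,-.1435,.040))
tipview('tip5.png',bs=(0,.01,.02,.028,.04))
```

```text
t 5.85 E [ 0.4562 -0.026   0.0391] Erel y 0.1095 zplate 0.0251 tilt 48.1 d [-0.396 -0.003  0.434] rot [ 0.001  0.002 -0.001] F [0.1 0.1 0.5] op 0.25
```

View pics/tip5.png

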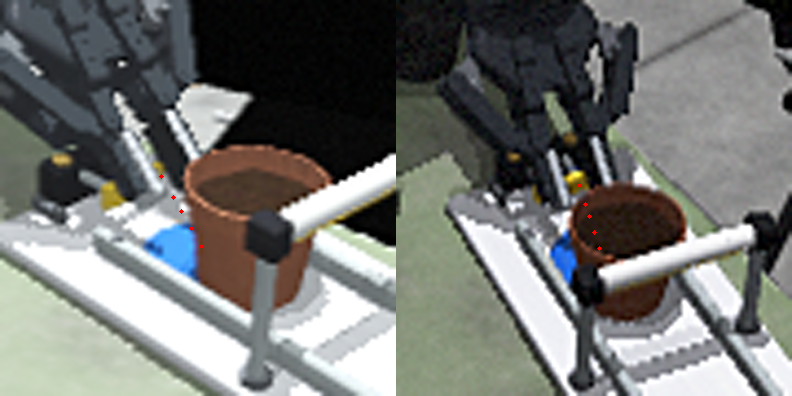

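>>> arm_command --motion "-0.0201 0 0.0223 0 0 0 0.25;-0.0201 0 0.0223 0 0 0 0.25;-0.0201 0 0.0223 0 0 0 0.25;-0.0201 0 0.0223 0 0 0 0.25;-0.0201 0 0.0223 0 0 0 0.25;-0.0201 0 0.0223 0 0 0 0.25;-0.0201 0 0.0223 0 0 0 0.25;-0.0201 0 0.0223 0 0 0 0.25;-0.0201 0 0.0223 0 0 0 0.25;-0.0201 0 0.0223 0 0 0 0.25"

```text
time_s: 6.78
eef_pos: [0.4565, -0.1133, 0.0215]
eef_rot: [0.289, 0.646, 0.645, -0.287]
wrist_force: [0.1, 1.0, 0.3]
opening: 0.249
```

Run:
```python
from h import *
planE((.4555,-.1435,.040))
tipview('tip6.png',bs=(0,.01,.02,.028,.04))
```

```text
t 6.78 E [ 0.4565 -0.0925  0.0402] Erel y 0.043 zplate 0.0262 tilt 48.1 d [-0.17  -0.005  0.19 ] rot [ 0.001  0.001 -0.002] F [0.1 1.  0.3] op 0.25
```

View pics/tip6.png

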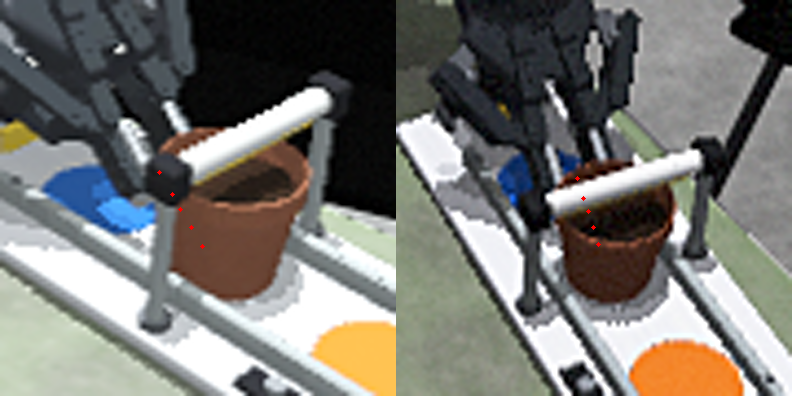

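>>> arm_command --motion "-0.0167 0 0.0187 0 0 0 0.25;-0.0167 0 0.0187 0 0 0 0.25;-0.0167 0 0.0187 0 0 0 0.25;-0.0167 0 0.0187 0 0 0 0.25;-0.0167 0 0.0187 0 0 0 0.25;-0.0167 0 0.0187 0 0 0 0.25;-0.0167 0 0.0187 0 0 0 0.25"

```text
time_s: 7.47
eef_pos: [0.4568, -0.1511, 0.0215]
eef_rot: [0.289, 0.646, 0.645, -0.287]
wrist_force: [0.1, 0.3, -0.3]
opening: 0.251
```

Run:
```python
from h import *
planE((.4555,-.1435,.040))
tipview('tip7.png',bs=(0,.01,.02,.028,.04),off=(60,60))
```

```text
t 7.47 E [ 0.4567 -0.1302  0.0402] Erel y 0.0053 zplate 0.0262 tilt 48.1 d [-0.043 -0.006  0.05 ] rot [ 0.002  0.001 -0.002] F [ 0.1  0.3 -0.3] op 0.25
```

View pics/tip7.png

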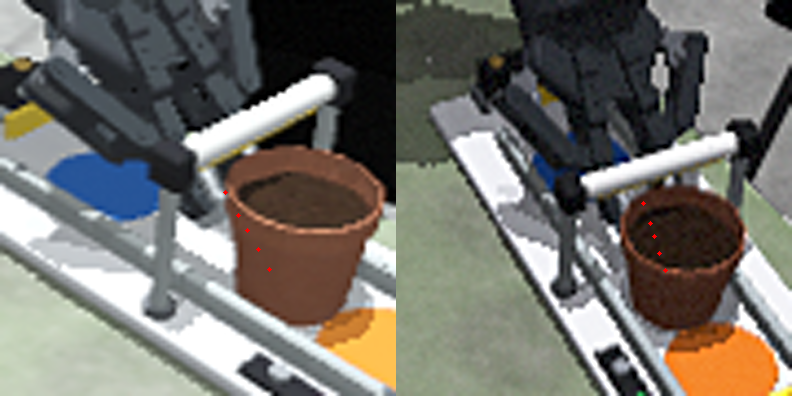

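>>> arm_command --motion "-0.0144 -0.002 0.0167 0 0 0 0.25;-0.0144 -0.002 0.0167 0 0 0 0.25;-0.0144 -0.002 0.0167 0 0 0 0.25"

```text
time_s: 7.82
eef_pos: [0.4557, -0.1651, 0.0214]
eef_rot: [0.289, 0.646, 0.645, -0.287]
wrist_force: [0.5, 0.8, 0.1]
opening: 0.249
```

Run:
```python
from h import *
planE((.4555,-.10,.040))
tipview('tip8.png',bs=(0,),off=(60,60))
```

```text
t 7.82 E [ 0.4557 -0.1442  0.0401] Erel y -0.0087 zplate 0.0261 tilt 48.1 d [ 0.148 -0.001 -0.164] rot [ 0.002  0.002 -0.002] F [0.5 0.8 0.1] op 0.25
```

View pics/tip8.png

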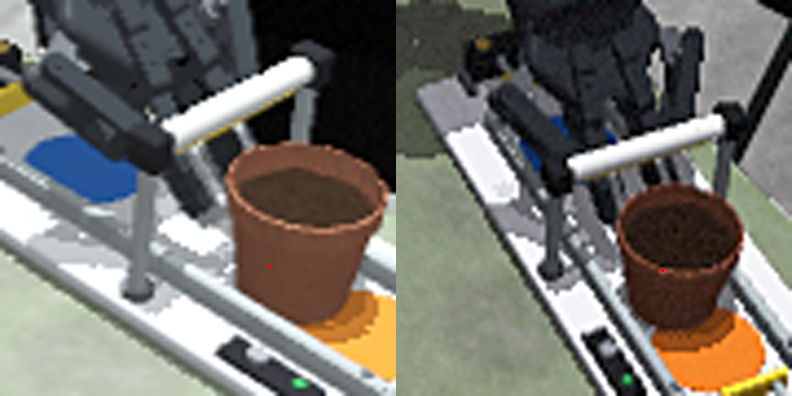

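>>> arm_command --motion "0.0335 0 -0.0372 0 0 0 0.25;0.0335 0 -0.0372 0 0 0 0.25;0.0335 0 -0.0372 0 0 0 0.25;0.0335 0 -0.0372 0 0 0 0.25;0.0335 0 -0.0372 0 0 0 0.25;0.01 0 -0.1 0 0 0 0.25;-0.03 0 -0.12 0 0 0 0.25;-0.06 0 -0.12 0 0 0 0.25;-0.07 0 -0.12 0 0 0 0.25;-0.07 0 -0.12 0 0 0 0.25"

```text
time_s: 8.75
eef_pos: [0.4497, -0.0459, 0.1289]
eef_rot: [0.284, 0.644, 0.648, -0.291]
wrist_force: [0.1, 0.7, -0.2]
opening: 0.25
```

Run:
```python
from h import *
planE((.4555,-.18,.2),tilt=0)
```

```text
t 8.75 E [ 0.4499 -0.0251  0.1476] Erel y 0.1104 zplate 0.1336 tilt 48.0 d [-0.713  0.023  0.4  ] rot [-0.01   0.8    0.007] F [ 0.1  0.7 -0.2] op 0.25
```

>>> arm_command --motion "-0.062 0.008 -0.056 0 0 0 0.6;-0.062 0.008 -0.056 0 0.1 0 1;-0.062 0.008 -0.056 0 0.1 0 1;-0.05 0 -0.01 0 0.1 0 1;-0.08 0 0 0 0.1 0 1;-0.08 0 0 0 0.1 0 1;-0.08 0 0 0 0.1 0 1;-0.08 0 0 0 0.1 0 1;-0.08 0 0 0 0.1 0 1;-0.08 0 0 0 0 0 1"

```text
time_s: 9.58
eef_pos: [0.4666, -0.128, 0.2232]
eef_rot: [-0.01, 0.691, 0.723, 0.018]
wrist_force: [-0.2, 0.1, 1.0]
opening: 1.001
```

Run:
```python
from h import *
planE((.4555,-.18,.16),tilt=0)
W=tool();w=camera('wrist'); W=W@np.array(w['mount']); cv2.imwrite('pics/w9.png',w['img'][:,:,::-1])
for P in [(.4555,-.18,.072),(.4555,-.18,.014),(.4555,-.2205,.014),(.4555,-.1355,.098)]: print(P,proj(w,np.array(P),W).round())
tipview('tip9.png',off=(60,75),size=130)
```

```text
t 9.58 E [ 0.4663 -0.1291  0.2512] Erel y 0.0064 zplate 0.2372 tilt -2.3 d [-0.27  -0.071  0.445] rot [ 0.011 -0.039  0.043] F [-0.2  0.1  1. ] op 1.0
(0.4555, -0.18, 0.072) [268. 241.]
(0.4555, -0.18, 0.014) [270. 224.]
(0.4555, -0.2205, 0.014) [268. 256.]
(0.4555, -0.1355, 0.098) [269. 204.]
```

View pics/w9.png

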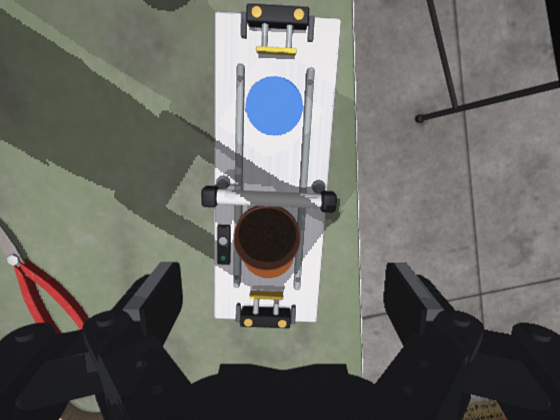

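View pics/tip9.png

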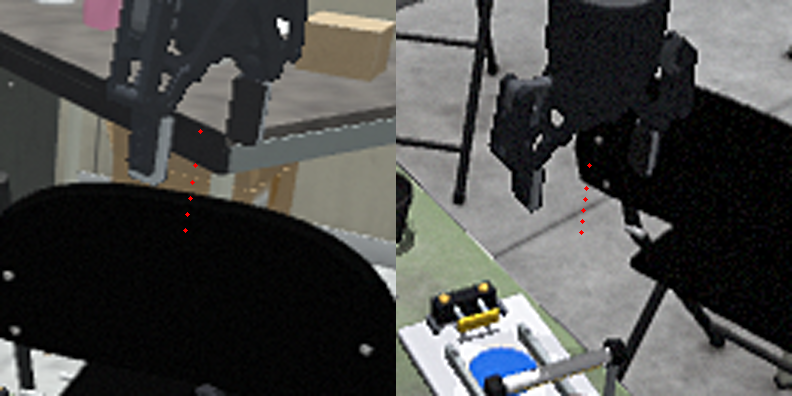

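Run:
```python
from h import *
W=tool();w=camera('wrist'); W=W@np.array(w['mount'])
hsv=cv2.cvtColor(w['img'],cv2.COLOR_RGB2HSV)
m=cv2.inRange(hsv,(100,120,120),(120,255,255));k,l,s,ce=cv2.connectedComponentsWithStats(m);i=np.argmax(s[1:,4])+1;print('blue',ray(w,ce[i],.014,W).round(4),s[i])
for nm,uv,z in [('bar',(269,199),.098),('postL',(209,195),.1),('postR',(328,201),.1),('padL front',(277,51),.038),('padR front',(266,292),.038),('rim',(267,234),.072),('c1',(216,13),.014),('c2',(340,19),.014),('c3',(216,319),.014),('c4',(316,322),.014)]: print(nm,ray(w,uv,z,W).round(4))
cv2.imwrite('pics/w10.png',cv2.resize(w['img'][170:340,190:350,::-1],None,fx=3.5,fy=3.5,interpolation=cv2.INTER_CUBIC))
```

```text
blue [ 0.4554 -0.0466  0.014 ] [ 248   78   56   59 2623]
bar [ 0.4539 -0.1289  0.098 ]
postL [ 0.4009 -0.1271  0.1   ]
postR [ 0.5064 -0.1281  0.1   ]
padL front [0.4553 0.0044 0.038 ]
padR front [ 0.453  -0.2526  0.038 ]
rim [ 0.4526 -0.1707  0.072 ]
c1 [0.3922 0.0413 0.014 ]
c2 [0.5175 0.0417 0.014 ]
c3 [ 0.3912 -0.3051  0.014 ]
c4 [ 0.5167 -0.3046  0.014 ]
```

View pics/w10.png

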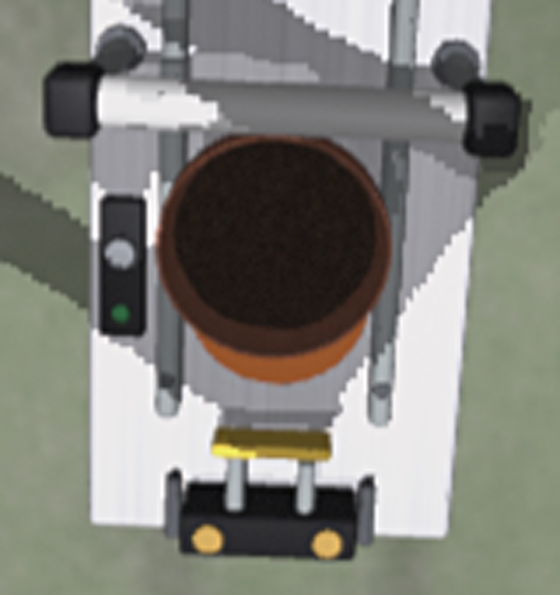

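Run:
```python
from h import *
planE((.454,-.176,.12),tilt=0,b=.041)
c=camera('scene');d=camera('side')
for uv in [(387.9,272.3),(400.8,264)]: print(ray(c,uv,.038).round(4))
for uv in [(343,284.3),(357.7,279.6)]: print(ray(d,uv,.038).round(4))
```

```text
t 9.78 E [ 0.4652 -0.1262  0.2623] Erel y 0.0093 zplate 0.2483 tilt -2.1 d [-0.272 -0.074  0.701] rot [ 0.007 -0.036  0.044] F [ 0.2  0.5 -0.3] op 1.0
[ 0.4375 -0.2616  0.038 ]
[ 0.4756 -0.2634  0.038 ]
[ 0.4358 -0.2638  0.038 ]
[ 0.4738 -0.2657  0.038 ]
```

>>> arm_command --motion "-0.07 -0.019 0.05 0.003 -0.012 0.015 1;-0.07 -0.019 0.1 0.003 -0.012 0.015 1;-0.07 -0.019 0.14 0 -0.012 0.014 1;-0.062 -0.018 0.14 0 0 0 1;0 0 0.14 0 0 0 1;0 0 0.13 0 0 0 1;0 0 0 0 0 0 1"

```text
time_s: 10.47
eef_pos: [0.4561, -0.1658, 0.0773]
eef_rot: [0.004, 0.698, 0.716, 0.0]
wrist_force: [-1.7, 1.3, -0.6]
opening: 1.0
```

```bash
cat >> h.py <<'E'
def wcrop(f,b=(190,170,350,340),k=3.5):
    W=tool();w=camera('wrist'); W=W@np.array(w['mount']); cv2.imwrite('pics/'+f,cv2.resize(w['img'][b[1]:b[3],b[0]:b[2],::-1],None,fx=k,fy=k,interpolation=cv2.INTER_CUBIC)); return w,W
E
python3 - <<'E'
from h import *
planE((.454,-.176,.08),tilt=0,b=.041)
wcrop('w11.png',(100,100,460,400),2.2)
tipview('tip11.png',off=(60,75),size=130)
E
```

```text
t 10.47 E [ 0.4559 -0.1656  0.1183] Erel y -0.0301 zplate 0.1043 tilt 0.3 d [-0.051 -0.012  0.192] rot [0.005 0.004 0.024] F [-1.7  1.3 -0.6] op 1.0
```

View pics/w11.png

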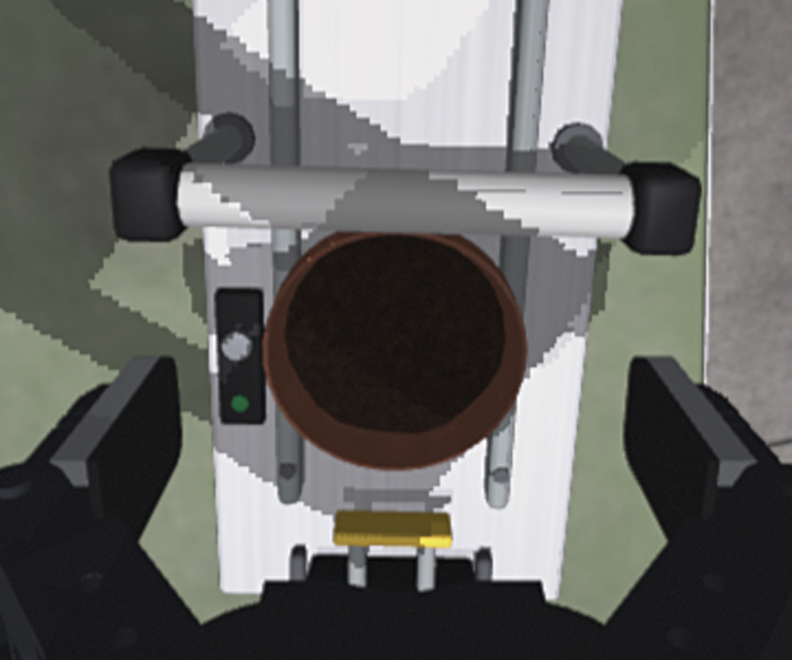

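View pics/tip11.png

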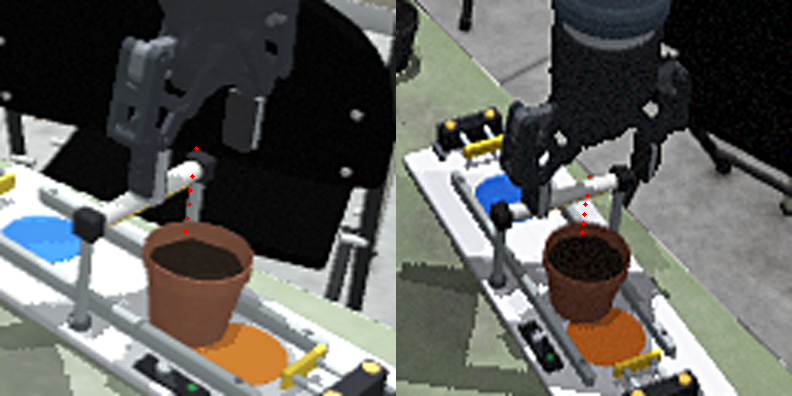

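Run:
```python
from h import *
w,W=wcrop('x.png'); f=lambda u,v:(100+u/2.2,100+v/2.2)
print('rim',ray(w,f(395,349),.070,W).round(4),'L',ray(w,f(265,345),.070,W).round(4),'R',ray(w,f(525,345),.070,W).round(4),'bar',ray(w,f(405,200),.098,W).round(4),'pad',ray(w,f(392,512),.038,W).round(4))
planE((.454,-.176,.08),tilt=0,b=.041)
```

```text
rim [ 0.4578 -0.1827  0.07  ] L [ 0.4231 -0.1822  0.07  ] R [ 0.4925 -0.1809  0.07  ] bar [ 0.4587 -0.1345  0.098 ] pad [ 0.4586 -0.2582  0.038 ]
t 10.67 E [ 0.4601 -0.169   0.1249] Erel y -0.0335 zplate 0.1109 tilt 0.6 d [-0.032 -0.035  0.224] rot [0.014 0.011 0.023] F [-0.  -1.   0.1] op 1.0
```

Run:
```python
from h import *
planE((.4565,-.181,.085),tilt=0,b=.041)
```

```text
t 10.67 E [ 0.4601 -0.169   0.1249] Erel y -0.0335 zplate 0.1109 tilt 0.6 d [-0.057 -0.022  0.2  ] rot [0.014 0.011 0.023] F [-0.  -1.   0.1] op 1.0
```

>>> arm_command --motion "-0.02 -0.006 0.05 0.004 0.003 0.006 1;-0.02 -0.006 0.05 0.004 0.003 0.006 1;-0.015 -0.006 0.05 0.004 0.003 0.006 1;0 0 0.03 0 0 0.005 1;0 0 0.015 0 0 0 1;0 0 0 0 0 0 1;0 0 0 0 0 0 1"

```text
time_s: 11.25
eef_pos: [0.4618, -0.1845, 0.0468]
eef_rot: [0.006, 0.708, 0.707, 0.001]
wrist_force: [-0.0, -0.1, -0.4]
opening: 1.005
```

Run:
```python
from h import *
planE((.4565,-.181,.047),tilt=0,b=.041)
w,W=wcrop('w12.png',(100,100,460,400),2.2)
planE((.4565,-.181,.047),tilt=0,b=.041)
tipview('tip12.png',off=(60,75),size=130)
```

```text
t 11.25 E [ 0.4614 -0.1842  0.0878] Erel y -0.0487 zplate 0.0738 tilt 0.4 d [ 0.017 -0.027  0.204] rot [ 0.01   0.007 -0.001] F [-0.  -0.1 -0.4] op 1.01
t 11.3 E [ 0.4613 -0.1841  0.0879] Erel y -0.0486 zplate 0.0739 tilt 0.4 d [ 0.017 -0.026  0.204] rot [ 0.01   0.007 -0.001] F [-0.8 -0.4 -0.2] op 1.0
```

View pics/w12.png

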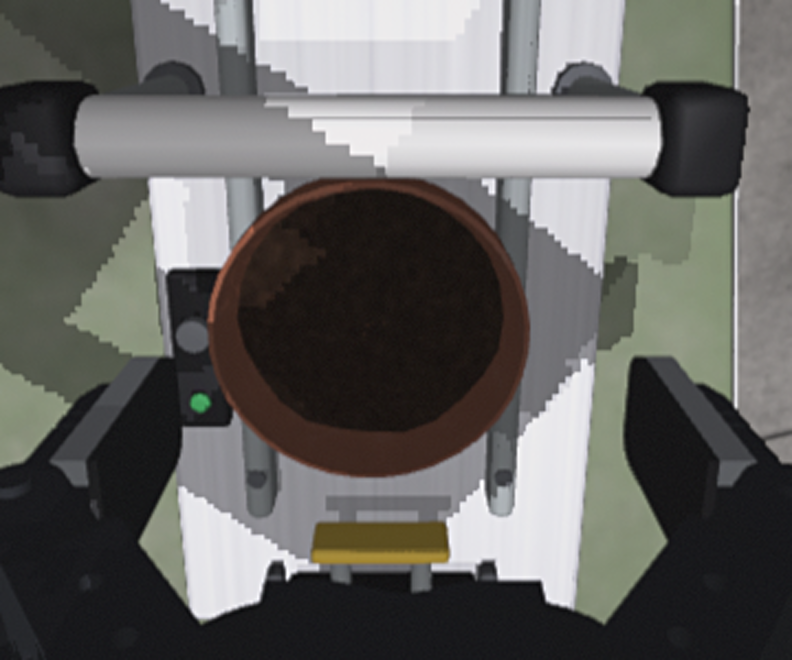

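View pics/tip12.png

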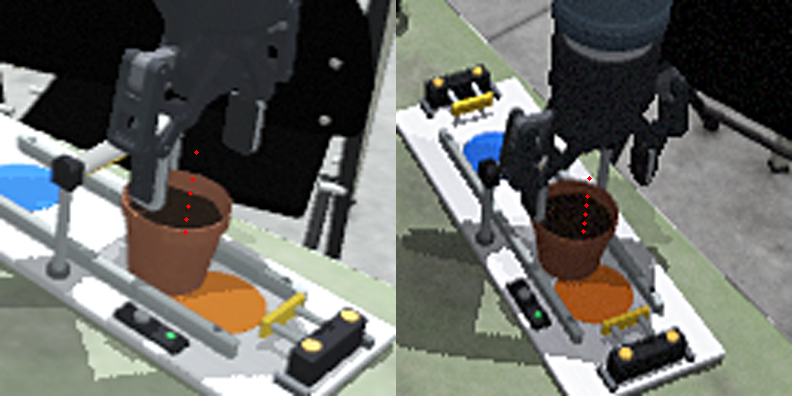

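Run:
```python
from h import *
w,W=wcrop('x.png'); f=lambda u,v:(100+u/2.2,100+v/2.2)
r=lambda u,v,z:ray(w,f(u,v),z,W).round(4)
print('rim',r(368,327,.070),'L',r(208,327,.070),'R',r(529,327,.070),'bar',r(370,137,.098),'pad',r(380,522,.038),'fingersat b=.041',[ (np.array(proj(w,np.array([0.011,y,-.041]),np.array(w['mount'])))-100)*2.2 for y in (-.0425,.0425)])
print('railin',r(273,480,.028),r(488,480,.028))
```

```text
rim [ 0.4536 -0.1763  0.07  ] L [ 0.4196 -0.1761  0.07  ] R [ 0.4881 -0.1766  0.07  ] bar [ 0.4555 -0.131   0.098 ] pad [ 0.455  -0.2501  0.038 ] fingersat b=.041 [array([182.52665936, 350.85308313]), array([632.13165244, 350.64549681])]
railin [ 0.4237 -0.2431  0.028 ] [ 0.4865 -0.2437  0.028 ]
```

>>> arm_command --motion "0.015 -0.018 0 0.005 0.003 0 1;0.015 -0.018 0 0.005 0.003 0 1;0 0 0 0 0 0 1"

```text
time_s: 11.7
eef_pos: [0.4548, -0.1781, 0.0481]
eef_rot: [0.001, 0.707, 0.707, -0.0]
wrist_force: [-0.1, 0.4, -0.3]
opening: 0.999
```

Run:
```python
from h import *
planE((.4538,-.178,.047),tilt=0,b=.041)
```

```text
t 11.7 E [ 0.4547 -0.178   0.0891] Erel y -0.0425 zplate 0.0751 tilt 0.1 d [ 0.    -0.005  0.21 ] rot [ 0.001  0.002 -0.001] F [-0.1  0.4 -0.3] op 1.0
```

>>> arm_command --motion "0 -0.002 0.04 0 0 0 1;0 -0.002 0.04 0 0 0 1;0 0 0.04 0 0 0 1;0 0 0.04 0 0 0 1;0 0 0.03 0 0 0 1;0 0 0.012 0 0 0 1;0 0 0 0 0 0 1;0 0 0 0 0 0 1"

```text
time_s: 12.37
eef_pos: [0.453, -0.1773, 0.0022]
eef_rot: [-0.0, 0.707, 0.707, -0.001]
wrist_force: [0.6, -0.1, -0.2]
opening: 1.002
```

Run:
```python
from h import *
planE((.4538,-.178,.047),tilt=0,b=.041)
w,W=wcrop('w13.png',(100,100,460,400),2.2)
tipview('tip13.png',off=(60,75),size=130)
planE((.4538,-.178,.047),tilt=0,b=.041)
```

```text
t 12.37 E [ 0.453  -0.1773  0.0432] Erel y -0.0418 zplate 0.0292 tilt 0.0 d [-0.004  0.004 -0.019] rot [-0.001  0.    -0.   ] F [ 0.6 -0.1 -0.2] op 1.0
t 12.52 E [ 0.4534 -0.1776  0.0438] Erel y -0.0421 zplate 0.0298 tilt 0.1 d [-0.002  0.002 -0.016] rot [ 0.     0.001 -0.   ] F [-0.4  0.1  0.5] op 1.0
```

View pics/w13.png

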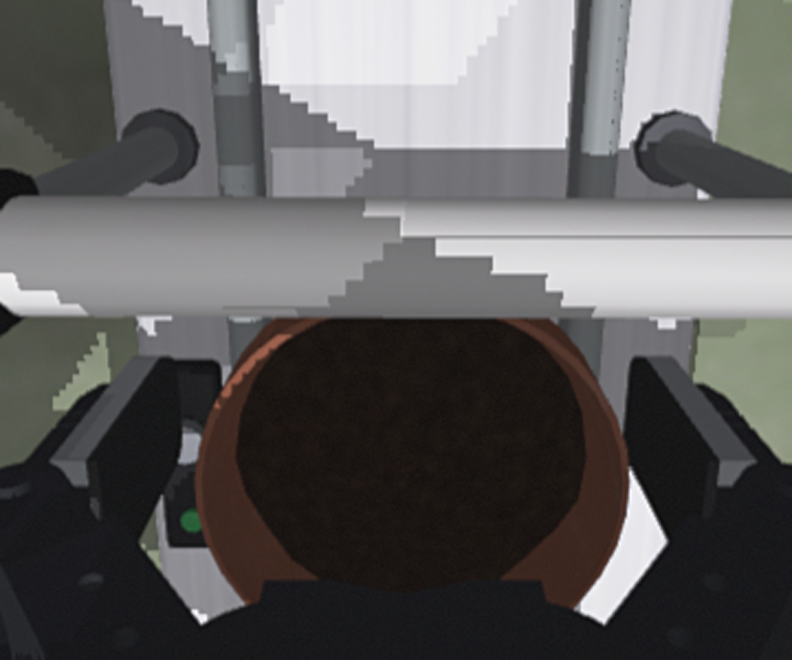

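View pics/tip13.png

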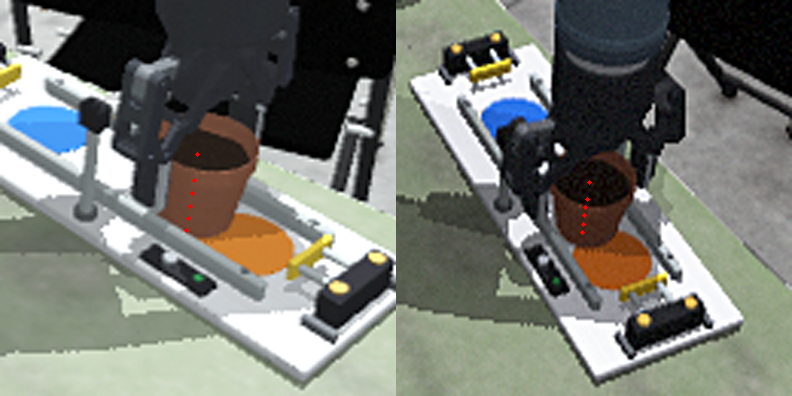

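Run:
```python
from h import *
w,W=wcrop('x.png'); f=lambda u,v:(100+u/2.2,100+v/2.2)
for z in (.060,.072):print([ray(w,f(u,v),z,W).round(4) for u,v in [(412,467),(197,470),(628,465)]])
planE((.4545,-.1775,.046),tilt=0,b=.041)
```

```text
[array([ 0.4541, -0.181 ,  0.06  ]), array([ 0.4167, -0.1816,  0.06  ]), array([ 0.4916, -0.1806,  0.06  ])]
[array([ 0.4539, -0.173 ,  0.072 ]), array([ 0.4205, -0.1735,  0.072 ]), array([ 0.4875, -0.1727,  0.072 ])]
t 12.57 E [ 0.4535 -0.1776  0.044 ] Erel y -0.0421 zplate 0.03 tilt 0.1 d [ 0.001  0.005 -0.01 ] rot [ 0.     0.001 -0.   ] F [-0.4  0.6 -0.5] op 1.0
```

>>> arm_command --motion "0 0.004 -0.01 0 0 0 1;0 0 0 0 0 0 0.9;0 0 0 0 0 0 0.82;0 0 0 0 0 0 0.75;0 0 0 0 0 0 0.7;0 0 0 0 0 0 0.7"

```text
time_s: 13.07
eef_pos: [0.4557, -0.1785, 0.0073]
eef_rot: [0.002, 0.707, 0.707, -0.0]
wrist_force: [0.8, 0.5, -2.0]
opening: 0.767
```

Run:
```python
from h import *
planE((.4545,-.1775,.046),tilt=0,b=.041)
w,W=wcrop('w14.png',(100,100,460,400),2.2)
tipview('tip14.png',off=(60,75),size=130)
planE((.4545,-.1775,.046),tilt=0,b=.041)
```

```text
t 13.07 E [ 0.4556 -0.1784  0.0483] Erel y -0.0429 zplate 0.0343 tilt 0.2 d [ 0.004 -0.005  0.012] rot [ 0.003  0.003 -0.   ] F [ 0.8  0.5 -2. ] op 0.77
t 13.22 E [ 0.4555 -0.1783  0.0481] Erel y -0.0428 zplate 0.0341 tilt 0.2 d [ 0.004 -0.005  0.011] rot [ 0.003  0.003 -0.   ] F [-0.8  0.6 -1.4] op 0.76
```

View pics/w14.png

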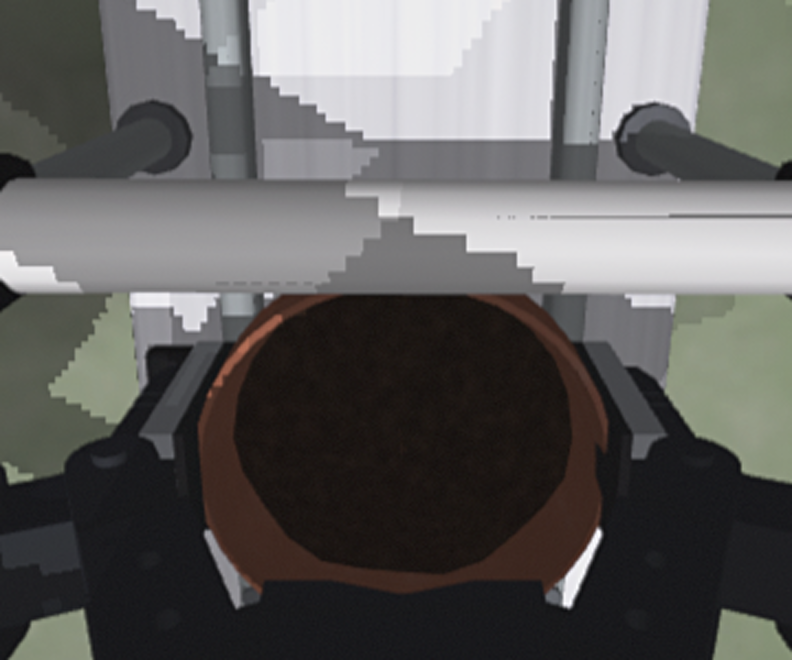

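View pics/tip14.png

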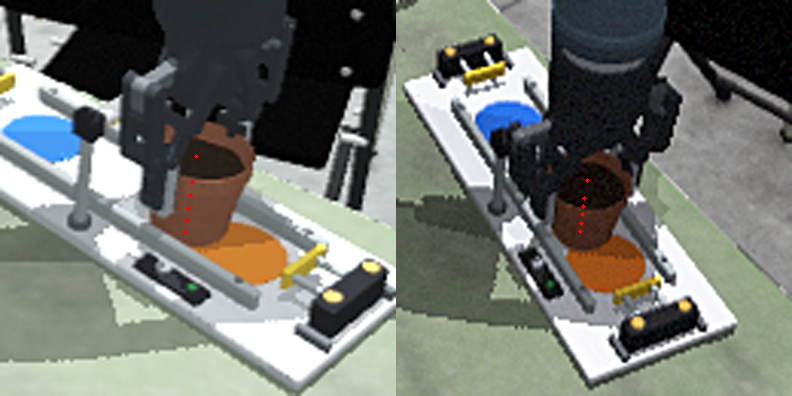

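>>> arm_command --motion "0 0 0.004 0 0 0 0.7;0 0 0 0 0 0 0.7"

```text
time_s: 13.38
eef_pos: [0.4557, -0.1785, 0.0072]
eef_rot: [0.002, 0.707, 0.707, -0.0]
wrist_force: [-0.1, 0.0, -3.1]
opening: 0.763
```

Run:
```python
from h import *
for i in range(3):
    planE((.4545,-.1775,.046),tilt=0,b=.041); camera('side')
tipview('tip15.png',bs=(),off=(30,20),size=60)
```

```text
t 13.38 E [ 0.4556 -0.1784  0.0482] Erel y -0.0429 zplate 0.0342 tilt 0.2 d [ 0.004 -0.005  0.011] rot [0.002 0.003 0.   ] F [-0.1  0.  -3.1] op 0.76
t 13.43 E [ 0.4556 -0.1784  0.0481] Erel y -0.0429 zplate 0.0341 tilt 0.2 d [ 0.005 -0.005  0.01 ] rot [0.002 0.003 0.   ] F [ 0.3 -0.4  0.8] op 0.76
t 13.48 E [ 0.4556 -0.1785  0.0481] Erel y -0.043 zplate 0.0341 tilt 0.2 d [ 0.005 -0.006  0.011] rot [0.002 0.003 0.   ] F [-1.3  0.9  2.4] op 0.76
```

View pics/tip15.png

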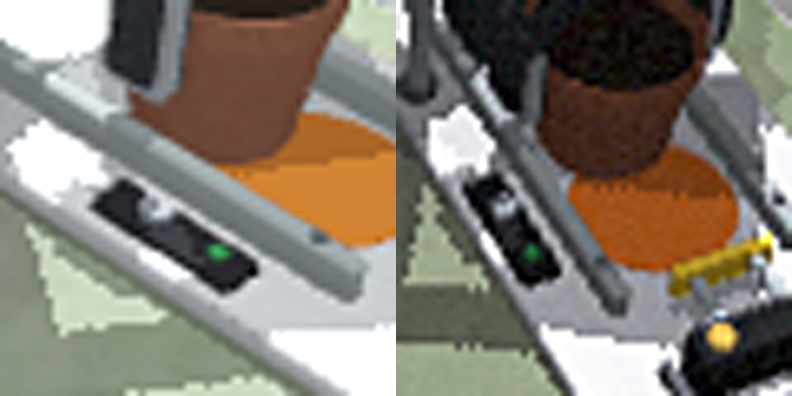

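>>> arm_command --motion "-0.012 0 0 0 0 0 0.7;-0.015 0 0 0 0 0 0.7;-0.015 0 0 0 0 0 0.7;-0.015 0 0 0 0 0 0.7;-0.015 0 0 0 0 0 0.7"

```text
time_s: 14.05
eef_pos: [0.456, -0.1934, 0.0071]
eef_rot: [0.002, 0.707, 0.707, 0.0]
wrist_force: [-1.0, 1.3, 1.9]
opening: 0.767
```

Run:
```python
from h import *
planE((.4545,-.1775,.048),tilt=0,b=.041)
```

```text
t 14.05 E [ 0.4558 -0.1933  0.0481] Erel y -0.0578 zplate 0.0341 tilt 0.1 d [ 0.079 -0.007  0.   ] rot [0.003 0.002 0.   ] F [-1.   1.3  1.9] op 0.77
```

>>> arm_command --motion "-0.015 0 0 0 0 0 0.7;-0.015 0 0 0 0 0 0.7;-0.015 0 0 0 0 0 0.7;-0.015 0 0 0 0 0 0.7;-0.015 0 0 0 0 0 0.7;-0.01 0 0 0 0 0 0.7"

```text
time_s: 14.55
eef_pos: [0.456, -0.2129, 0.0071]
eef_rot: [0.002, 0.707, 0.707, 0.0]
wrist_force: [-0.1, 0.4, 1.2]
opening: 0.761
```

Run:
```python
from h import *
planE((.4545,-.1775,.048),tilt=0,b=.041)
out=[]
for n,b in [('scene',(330,215,440,305)),('side',(290,225,390,310))]:
    im=camera(n)['img'][b[1]:b[3],b[0]:b[2],::-1]; out.append(cv2.resize(im,(396,396*im.shape[0]//im.shape[1]),interpolation=cv2.INTER_CUBIC)[:320])
cv2.imwrite('pics/p16.png',np.hstack(out))
```

```text
t 14.55 E [ 0.4559 -0.2128  0.0481] Erel y -0.0773 zplate 0.0341 tilt 0.1 d [ 0.177 -0.007  0.   ] rot [ 0.003  0.002 -0.   ] F [-0.1  0.4  1.2] op 0.76
```

View pics/p16.png

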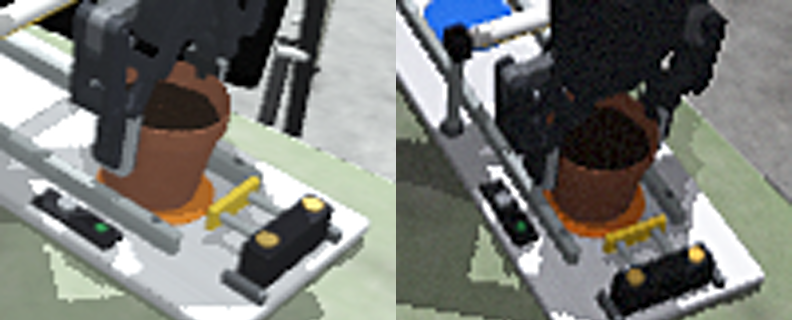

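```bash
cat >> h.py <<'E'
def pad():
    r=[]
    for n,b in [('scene',(375,258,412,284)),('side',(335,272,365,296))]:
        c=camera(n); im=c['img'][b[1]:b[3],b[0]:b[2]].astype(float)
        R_,G,B=im[...,0],im[...,1],im[...,2]
        wgt=np.clip(np.minimum(R_,G)-B-60,0,None)*(G>0.72*R_)
        k,l,s,ce=cv2.connectedComponentsWithStats((wgt>0).astype(np.uint8)); i=np.argmax(s[1:,4])+1; m=cv2.dilate((l==i).astype(np.uint8),None)*wgt
        ys,xs=np.mgrid[:m.shape[0],:m.shape[1]]; u=((xs*m).sum()/m.sum()+b[0],(ys*m).sum()/m.sum()+b[1])
        r.append((np.round(u,2).tolist(),ray(c,u,.034)[1].round(4),int(s[i,4])))
    o=get_obs(); print('pad',r,'eef',o['eef_pos'].round(4),'F',o['wrist_force'].round(1))
E
python3 -c "
from h import *
pad();pad();pad()"
```

```text
pad [([394.07, 270.14], np.float64(-0.263), 80), ([349.87, 282.88], np.float64(-0.264), 55)] eef [ 0.4561 -0.2129  0.0072] F [-0.4 -0.9 -0.6]
pad [([394.08, 270.13], np.float64(-0.263), 82), ([349.83, 282.91], np.float64(-0.2641), 56)] eef [ 0.456  -0.2126  0.0071] F [ 0.  -0.3  0.2]
pad [([394.08, 270.13], np.float64(-0.263), 82), ([349.84, 282.92], np.float64(-0.2641), 56)] eef [ 0.456  -0.2125  0.0071] F [ 0.4 -0.   0.5]
```

>>> arm_command --motion "-0.006 0 0 0 0 0 0.7;-0.005 0 0 0 0 0 0.7;-0.005 0 0 0 0 0 0.7;-0.005 0 0 0 0 0 0.7"

```text
time_s: 15.28
eef_pos: [0.4559, -0.2154, 0.0071]
eef_rot: [0.001, 0.707, 0.707, 0.001]
wrist_force: [0.9, 1.5, 1.1]
opening: 0.766
```

```bash
python3 -c "
from h import *
pad();pad()"
```

```text
pad [([394.02, 270.19], np.float64(-0.2631), 81), ([349.72, 282.99], np.float64(-0.2642), 55)] eef [ 0.4559 -0.2156  0.0071] F [-0.4  1.2  0.9]
pad [([394.04, 270.19], np.float64(-0.2631), 81), ([349.82, 282.92], np.float64(-0.2641), 56)] eef [ 0.4559 -0.2156  0.0071] F [1.1 0.6 0.6]
```

>>> arm_command --motion "-0.008 0 0 0 0 0 0.7;-0.008 0 0 0 0 0 0.7;-0.008 0 0 0 0 0 0.7"

```text
time_s: 15.73
eef_pos: [0.4559, -0.2203, 0.0071]
eef_rot: [0.001, 0.707, 0.707, 0.001]
wrist_force: [0.5, 1.2, 1.5]
opening: 0.762
```

```bash
python3 -c "
from h import *
pad();pad()"
```

```text
pad [([393.81, 270.4], np.float64(-0.2632), 81), ([349.03, 283.28], np.float64(-0.2643), 53)] eef [ 0.4559 -0.2206  0.0071] F [ 0.7 -0.3  0.2]
pad [([393.81, 270.41], np.float64(-0.2632), 81), ([349.19, 283.21], np.float64(-0.2642), 54)] eef [ 0.4559 -0.2206  0.0071] F [ 0.4 -0.5  0.3]
```

>>> arm_command --motion "-0.007 0 0 0 0 0 0.7;-0.007 0 0 0 0 0 0.7"

```text
time_s: 16.1
eef_pos: [0.4559, -0.2232, 0.0071]
eef_rot: [0.001, 0.707, 0.707, 0.001]
wrist_force: [0.4, 0.8, 1.6]
opening: 0.763
```

```bash
python3 -c "
from h import *
pad();pad()
out=[]
for n,b in [('scene',(360,230,420,290)),('side',(310,240,370,300))]:
    im=camera(n)['img'][b[1]:b[3],b[0]:b[2],::-1]; out.append(cv2.resize(im,(396,396),interpolation=cv2.INTER_NEAREST))
cv2.imwrite('pics/p17.png',np.hstack(out))"
```

```text
pad [([393.74, 270.49], np.float64(-0.2632), 81), ([348.91, 283.35], np.float64(-0.2643), 53)] eef [ 0.4559 -0.2234  0.0071] F [-1.  -0.   0.8]
pad [([393.69, 270.53], np.float64(-0.2632), 83), ([348.91, 283.34], np.float64(-0.2643), 55)] eef [ 0.4559 -0.2234  0.0071] F [-0.3 -0.1  0.6]
```

View pics/p17.png

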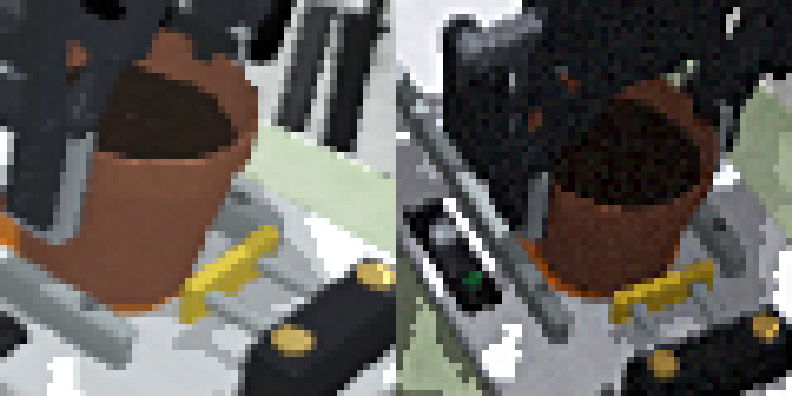

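>>> arm_command --motion "-0.007 0 0 0 0 0 0.7;-0.007 0 0 0 0 0 0.7"

```text
time_s: 16.57
eef_pos: [0.4559, -0.2258, 0.0071]
eef_rot: [0.001, 0.707, 0.707, 0.001]
wrist_force: [-0.4, 1.4, 1.5]
opening: 0.762
```

```bash
python3 -c "
from h import *
pad();pad()"
```

```text
pad [([393.63, 270.59], np.float64(-0.2632), 85), ([348.78, 283.42], np.float64(-0.2644), 53)] eef [ 0.4559 -0.2261  0.0071] F [0.1 0.2 1.6]
pad [([393.6, 270.61], np.float64(-0.2632), 85), ([348.72, 283.48], np.float64(-0.2645), 53)] eef [ 0.4559 -0.226   0.0071] F [0.1 1.1 1.4]
```

>>> arm_command --motion "-0.007 0 0 0 0 0 0.7;-0.007 0 0 0 0 0 0.7"

```text
time_s: 16.93
eef_pos: [0.4559, -0.2286, 0.0071]
eef_rot: [0.001, 0.707, 0.707, 0.001]
wrist_force: [0.4, 1.5, 1.4]
opening: 0.765
```

```bash
python3 -c "
from h import *
pad();pad()"
```

```text
pad [([393.49, 270.71], np.float64(-0.2633), 86), ([348.69, 283.53], np.float64(-0.2645), 54)] eef [ 0.4559 -0.2288  0.0071] F [-0.2  0.6  1. ]
pad [([393.48, 270.72], np.float64(-0.2633), 85), ([348.65, 283.53], np.float64(-0.2645), 54)] eef [ 0.4559 -0.2288  0.0071] F [ 0.1  0.  -0.2]
```

>>> arm_command --motion "-0.007 0 0 0 0 0 0.7;-0.007 0 0 0 0 0 0.7"

```text
time_s: 17.3
eef_pos: [0.4558, -0.2311, 0.0072]
eef_rot: [0.001, 0.707, 0.707, 0.001]
wrist_force: [0.1, 5.3, 6.3]
opening: 0.764
```

```bash
python3 -c "
from h import *
pad();pad()
out=[]
for n,b in [('scene',(360,230,420,290)),('side',(310,240,370,300))]:
    im=camera(n)['img'][b[1]:b[3],b[0]:b[2],::-1]; out.append(cv2.resize(im,(396,396),interpolation=cv2.INTER_NEAREST))
cv2.imwrite('pics/p18.png',np.hstack(out))"
```

```text
pad [([393.46, 270.74], np.float64(-0.2633), 84), ([348.54, 283.59], np.float64(-0.2646), 54)] eef [ 0.4559 -0.2311  0.0072] F [0.7 4.5 4.2]
pad [([393.52, 270.75], np.float64(-0.2634), 82), ([348.58, 283.59], np.float64(-0.2646), 53)] eef [ 0.4559 -0.2311  0.0072] F [0.1 3.3 4.7]
```

View pics/p18.png

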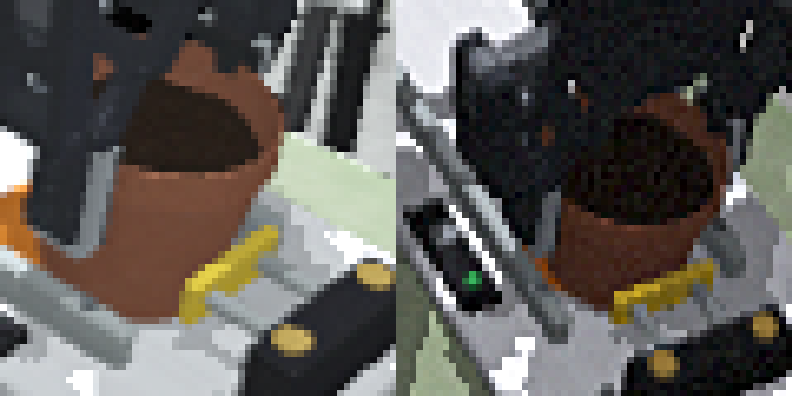

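>>> arm_command --motion "-0.008 0 0 0 0 0 0.7;-0.008 0 0 0 0 0 0.7"

```text
time_s: 17.77
eef_pos: [0.4558, -0.2332, 0.0073]
eef_rot: [0.0, 0.707, 0.708, 0.001]
wrist_force: [-0.4, 4.2, 4.1]
opening: 0.762
```

```bash
python3 -c "
from h import *
pad();pad();planE((.4545,-.1775,.048),tilt=0,b=.041)"
```

```text
pad [([394.31, 271.35], np.float64(-0.2653), 83), ([349.4, 284.16], np.float64(-0.2668), 55)] eef [ 0.4558 -0.2334  0.0072] F [0.1 4.9 3.8]
pad [([394.65, 271.25], np.float64(-0.2655), 81), ([349.26, 284.26], np.float64(-0.2669), 54)] eef [ 0.4558 -0.2334  0.0072] F [0.3 5.2 4. ]
t 17.97 E [ 0.4557 -0.2335  0.0482] Erel y -0.098 zplate 0.0342 tilt -0.0 d [ 0.28  -0.006  0.001] rot [ 0.002 -0.001  0.001] F [0.3 5.2 4. ] op 0.76
```

>>> arm_command --motion "-0.008 0 0 0 0 0 0.7;-0.008 0 0 0 0 0 0.7"

```text
time_s: 18.13
eef_pos: [0.4558, -0.2358, 0.0072]
eef_rot: [0.0, 0.707, 0.708, 0.001]
wrist_force: [0.1, 5.4, 4.8]
opening: 0.763
```

```bash
python3 -c "
from h import *
pad();pad();planE((.4545,-.1775,.048),tilt=0,b=.041)"
```

```text
pad [([395.59, 272.04], np.float64(-0.2679), 83), ([349.96, 285.05], np.float64(-0.2695), 56)] eef [ 0.4558 -0.2361  0.0073] F [0.1 4.1 4.5]
pad [([395.79, 272.07], np.float64(-0.2682), 83), ([349.93, 285.07], np.float64(-0.2695), 54)] eef [ 0.4558 -0.2361  0.0072] F [0.7 3.9 4.1]
t 18.33 E [ 0.4557 -0.2362  0.0482] Erel y -0.1007 zplate 0.0342 tilt -0.1 d [ 0.293 -0.006  0.002] rot [ 0.002 -0.001  0.001] F [0.7 3.9 4.1] op 0.76
```

>>> arm_command --motion "0 0 0 0 0 0 0.8;0 0 0 0 0 0 0.85;0 0 0 0 0 0 0.9;0 0 0 0 0 0 1;0 0 0 0 0 0 1;0 0 0 0 0 0 1"

```text
time_s: 18.83
eef_pos: [0.4557, -0.239, 0.0067]
eef_rot: [0.002, 0.707, 0.708, -0.0]
wrist_force: [-0.9, -0.3, -0.1]
opening: 1.003
```

```bash
python3 -c "
from h import *
pad();planE((.4545,-.1775,.048),tilt=0,b=.041)
wcrop('w19.png',(100,100,460,400),2.2)"
```

```text
pad [([395.8, 272.1], np.float64(-0.2683), 83), ([349.89, 285.08], np.float64(-0.2695), 56)] eef [ 0.4557 -0.2389  0.0067] F [-0.5 -0.6 -0. ]
t 18.93 E [ 0.4556 -0.2387  0.0477] Erel y -0.1032 zplate 0.0337 tilt 0.2 d [ 0.306 -0.005 -0.002] rot [0.002 0.003 0.001] F [-0.5 -0.6 -0. ] op 1.0
```

View pics/w19.png

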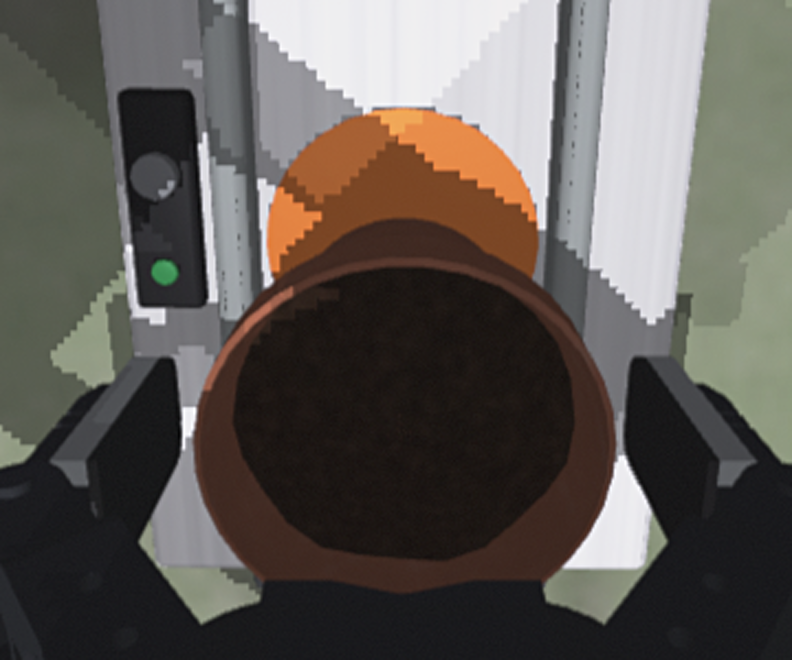

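Released; both finger gaps are clear (crop x≈180/197 and 613/630) and the paddle stayed put. Now straight up.

>>> arm_command --motion "0 0 -0.03 0 0 0 1;0 0 -0.05 0 0 0 1;0 0 -0.08 0 0 0 1;0 0 -0.12 0 0 0 1;0 0 -0.12 0 0 0 1;0 0 -0.12 0 0 0 1;0 0 -0.12 0 0 0 1;0 0 -0.1 0 0 0 1;0 0 -0.05 0 0 0 1;0 0 0 0 0 0 1"

```text
time_s: 19.82
eef_pos: [0.4547, -0.2375, 0.1784]
eef_rot: [0.003, 0.706, 0.708, -0.0]
wrist_force: [0.6, -0.7, 0.3]
opening: 1.0
```

```bash
python3 -c "
from h import *
pad();planE((.4545,-.1775,.048),tilt=0,b=.041)
out=[]
for n,b in [('scene',(170,150,440,320)),('side',(200,140,420,310))]:
    im=camera(n)['img'][b[1]:b[3],b[0]:b[2],::-1]; out.append(cv2.resize(im,(396,300),interpolation=cv2.INTER_CUBIC))
cv2.imwrite('pics/p20.png',np.hstack(out))"
```

```text
pad [([396.15, 271.74], np.float64(-0.2681), 83), ([351.05, 284.53], np.float64(-0.2692), 56)] eef [ 0.4537 -0.2367  0.1757] F [-0.6 -0.1 -0.1]
t 19.92 E [ 0.4536 -0.2366  0.2167] Erel y -0.1011 zplate 0.2027 tilt 0.1 d [0.297 0.004 0.843] rot [0.001 0.002 0.002] F [-0.6 -0.1 -0.1] op 1.0
```

View pics/p20.png

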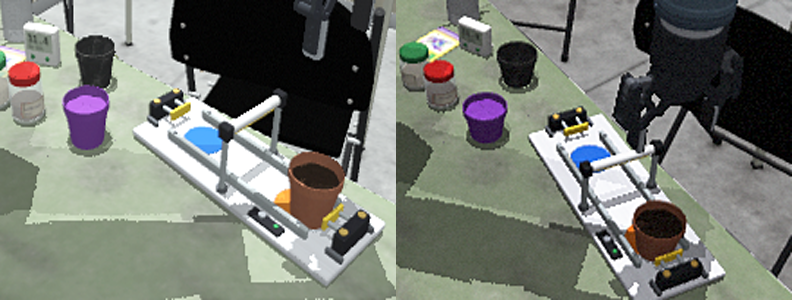

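```bash
python3 -c "
from h import *
print(hand_in())"
```

```text
the job is handed in; nothing more can be done
None
```

I slid the terracotta pot from the blue mark, under the lamp bar, onto the orange mark and into that end's yellow paddle. I then let go, raised the arm clear and handed in at about 20 s. No verdict was reported.

I pushed it through with tilted fingers, then gripped it across the rim from the far side and slid it on.

**Last checks**
- **Paddle:** I felt contact as a jump to about 3–5 N. Both outside cameras show the paddle about 5 mm further back than at the start, which matches the 5 mm of arm travel after contact. It stayed there after release.
- **Pot:** it stands upright, touching the paddle. It sits about 15 mm past the centre of the orange mark, because that is where the paddle was. No lean or lift showed in the pictures.
- **Surroundings:** the lamp bar, jar, black pot and meter look unmoved in the final pictures. Wrist force readings stayed below 10 N.

**What disagreed**
- **Fingertips:** in the pictures they sat about 28 mm (shut) to 41 mm (open) behind the reported tool point. I worked from what the pictures showed.
- **Paddle position:** picture estimates of where the pot would meet the paddle differed by up to about 7 mm, so I found the contact by force and paddle motion.
- **Vertical force:** as the grip closed, the wrist reading wavered between -3 and +2 N. The arm had also crept up about 2 mm by then, so a lift of under a millimetre at that moment can't be fully ruled out. While I slid the gripped pot, its height stayed within about 0.2 mm.

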